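# Lock a hold-down stud into the slotted rail beside a serving pan

## Task

Take the orange-handled stud from its black parking rack, lower its T-shaped foot into the slot of the aluminium rail at the yellow-marked stretch, and slide it along the slot, handle still in line with the rail, until it meets the blue stop. There press it down against the springy strip, turn the handle a quarter turn so that it stands across the rail and over the pan's rim, and let it spring up into the locking notch and leave it locked there. Push gently throughout (never more than about 25 N on the rail, its stop or its strip), and do not disturb the grey-handled spare, the pan, the bowl, the jar or the mug.

Things in the scene. Friction and masses are not known exactly. Their poses are not given: they have to be found in the camera images.
- stud_grip (a point): Centre of the orange handle of the loose steel stud (about 160 g, 70 mm tall, upright). Handle: a bar 76 x 12 x 30 mm (x, y, z), 15 mm of it above and below this point, to be pinched across its 12 mm. Below it, a collar of 22 mm diameter lies 19 to 33 mm below this point. A half turn about z changes nothing. At the start it stands in a pocket of the rack and lifts straight out.
- stud_foot (a point): Centre of the stud's lowest face, 55 mm below the handle's centre. The foot is T-shaped: 28 mm long (x, in line with the handle), 10 mm wide (y), 8 mm high, under a round shank of 10 mm diameter.
- rack: Black parking rack fixed to the table, 75 x 160 x 24 mm (x, y, z), origin at the centre of its underside. Two pockets at y = -38 and +38 mm, 18 mm deep (floor 6 mm above the table), 2 mm longer and wider than a stud's foot, long way along x. Which pocket holds which stud varies.
- spare_grip (a point): Centre of the grey handle of a second, otherwise equal stud in the other pocket of the rack (76 mm away, parallel). Leave it alone.
- rail: Aluminium slotted rail fixed to the table, 42 mm wide (x), 36 mm high, running along its own y from -150 to +170 mm; origin on its underside at table level. Slot 13 mm wide, centred on x = 0, between lips that lie 26 to 36 mm high. The hollow under the lips is 34 mm wide: a foot that is wholly below 26 mm can be turned in it, either way.
- rail_load (a point): Middle of the loading stretch, on the slot's centre line at the height of the rail's top (rail y = -85 mm). Yellow paint on both lips marks it, 45 mm to either side along the rail. The lips' top edges are chamfered here by 3 mm; the slot is open and straight from here to the stop.
- rail_floor (a point): Top of the black sprung strip in the slot when free, 25 mm above the table, below the loading mark. It runs the rail's whole length, yields from 4 N on, then 0.5 N per mm more, and bottoms after 11 mm (9.5 N). A stud resting on it is still held in line by the lips (foot bottom at 25 mm); press the foot's bottom 7 mm lower or more to turn it.
- rail_far (a point): End of the rail beyond the stop (rail y = +170 mm), at its top. The blue stop is clamped on before it, immovable: a block across the slot, 36 to 52 mm high, that meets the stud's collar with the stud at rail y = 75 to 115 mm, varying. There a cross groove under the lips, 14 mm wide, lets the turned foot spring up: bottom at 23 mm, locked; elsewhere only 18 mm, not locked.
- pan: White shallow pan 166 x 266 mm, rim 48 mm high, with utensils in it, loose, standing beside the rail on its -x side; origin at the centre of its underside. Do not push it.
- bowl: Loose blue bowl, 140 mm across, 60 mm high; origin at the centre of its underside. Leave alone.
- jar: Loose glass jar with green cap, 70 mm across, 110 mm high; origin at the centre of its underside. Leave alone.
- mug: Loose white mug, 80 mm across, 90 mm high; origin at the centre of its underside. Leave alone.
There are look-alikes about, which are no part of the job. Leave any green look-alike of the part that bears stud_grip alone.

How it is judged:
On the way, in this order (a step that is already met when the one before it is completed fails the run):
1. the foot is down in the slot in the yellow-marked stretch, handle in line with the rail (x of stud_grip in the frame of rail between -0.004 and 0.004 m and y of stud_grip in the frame of rail between -0.14 and -0.025 m and z of stud_grip in the frame of rail below 0.084 m and angle between the x axis of stud_grip and the y axis of rail, either way round below 0.2 rad), for 0.1 s.
2. slid along, with the foot still in the slot and the handle still in line with the rail, to where the stop is (y of stud_grip in the frame of rail above 0.065 m and z of stud_grip in the frame of rail below 0.084 m and angle between the x axis of stud_grip and the y axis of rail, either way round below 0.25 rad), for 0.1 s.
At the end, for the whole second after the job is handed in: The stud stands at rest, released, upright within 7 degrees, in the slot at the stop, its handle across the rail within 11 degrees and its foot sprung up in the locking notch (grip centre 78 mm above the rail's underside, within 2 mm) (angle between the x axis of stud_grip and the x axis of rail, either way round below 0.2 rad and z of stud_grip in the frame of rail between 0.076 and 0.08 m and x of stud_grip in the frame of rail between -0.005 and 0.005 m and y of stud_grip in the frame of rail between 0.07 and 0.12 m and angle between stud_grip's own z axis and vertical below 0.12 rad and contact force between stud and the fingers below 0.1 N and linear speed of stud below 0.01 m/s); the robot touches nothing.
It fails at once if the stud is pressed or pushed against the rail, its strip or its stop with more than 30 N (contact force between stud and rail above 30 N).
It fails at once if the spare stud is moved by more than 10 mm (distance of spare_grip from where it was at the start of the episode above 0.01 m).
It fails at once if the pan is moved by more than 10 mm (distance of pan from where it was at the start of the episode above 0.01 m).
It fails at once if the bowl, jar or mug is moved by more than 15 mm (distance of any of bowl, jar, mug from where it was at the start of the episode above 0.015 m).
It also fails if it takes over 64 s, if anything falls off the work surface, if the arm or the gripper's body presses on something with over 40 N, if the wrist force passes 120 N, or if a joint passes its speed limit or range.

## Robot

A 6-joint arm with a two-finger parallel gripper is mounted at the origin on the work surface. World frame = base frame: x ahead of the robot, y to its left, z up, the work surface at z = 0. Lengths are in m, angles in rad, forces in N, time in s.
With the tool pointing down it reaches from about 0.425 to 0.95 m from the base axis. Payload 3.5 kg.
Tool frame: the origin (TCP) lies midway between the tips of the shut fingers; the grasp point (between the pads) lies 19 mm behind it; z points along the fingers, y is the direction in which the jaws open and shut (so a half turn about z gives the same grasp; the last joint's range is limited). The gripper opens to 85 mm and grips with 20 to 120 N. Pads are 22 mm wide; open, the fingers measure 114 mm over their backs; the gripper's body (76 mm by 85 mm) begins 54 mm behind the grasp point. The pads swing forward as they close: fully open they stand 13 mm farther back than shut.
Start: joints at [-1.35, 0.286, 1.577, -0, 1.279, -0.15], TCP at [0.245, -0.629, 0.231] pointing down, gripper open.
Joint ranges: [-2.77, 2.77], [-0.9, 2.22], [0.21, 2.48], [-1.53, 4.67], [0.24, 2.81], [-2.84, 2.84]. Speed limits (rad/s): [2.79, 2.79, 3.14, 3.14, 3.14, 3.14].

## Interface

Orientations are given as a unit quaternion [w, x, y, z].
In Python, from rig import state, camera, sign_off gives the robot as it stands. The module is installed in compiled form; this text tells all that it offers.
- The arm moves only by the tool jog_arm, never from a script. Its argument "moves" is a list of rows, each a list of 3 entries, a list of its own where there are three numbers: the turn, a rotation vector about the tool's x, y, z each as a share of 0.08 rad, from -1 to 1, then the shift along the tool's x, y, z each as a share of 5 cm, from -1 to 1, then the closure, from -1 (fully open) to 1 (shut). A call has 1 to 5 rows; each row shifts and turns the commanded pose from where the row before left it, along the tool's axes as they then stand; what a row does not reach is not made up. A row lasts 1/8 s, in which the tool goes at most 62.5 mm and 10.7 degrees, less where a joint would pass 70% of its speed; a pose out of reach is approached as far as the arm can. A call with a number of a shift or a turn outside -1 to 1 is refused whole. A call with a gripper value outside its range is refused whole. The fingers move at their own pace and stop on an object; the grip force is fixed at half the most. Time passes only in rows, so rows that do not move let the fingers close. It gives the time, the measured TCP pose, the force and the opening at its end, in the units of the state.
- state(): the state, without advancing time (a new reading comes with each control period).
- camera(name): name is "scene" or "top" or "wrist"; returns a dict with "color" (420x560x3 uint8, red, green, blue), "vfov" (degrees; the focal length in pixels is half the picture's height over the tangent of half this angle, whatever the lens; pixels are square), "cx", "cy" (the principal point, pixels), "k1" (the pictures are not rectified: a ray, as slopes to the right and down, at radius r is drawn at 1 + k1 r^2 times it, then the intrinsics apply), "R" (3x3) and "t" (3): a world point X has camera coordinates R X + t. Camera axes: x right, y down, z forward; pixel columns grow to the right and rows downward; lengths in m; the calibration is good to about 2 mm. A picture is of the moment at which its call begins. There is no depth.
- sign_off(): hands the job in, once; it reports no verdict.
The state is a dict: "time": time; "joint_positions": joint angles; "joint_velocities": joint speeds; "effort": joint torques, N m; "eef_pos": TCP position; "ee_rot": TCP orientation; "ft_force": force on the tool from outside, world axes, zero at the start; "wrist_torque": the same for the moment, N m; "gripper_width": finger opening in m.
Only numpy, scipy, OpenCV 4.12 (cv2) and the standard library are available. Lean on these libraries where they do the work, as an engineer would, in place of code of your own. Each camera call takes 0.05 s, during which the arm holds its last target.

## Working session

There is one attempt and no reset: what is moved stays moved. The work goes in short steps, Python scripts to look and compute and a tool call to move; the robot and the scene stay as the last step left them, time stands still between calls to the robot, and variables do not carry over. Pictures are saved under pics/ and viewed, and the job is handed in when it is done.

Besides the shell and the picture viewer there is one more tool, called as name([rows], argument=value, ...), one row to a line, values as JSON. jog_arm: Moves the arm, as the interface text tells. Shift numbers are shares of 5 cm and turn numbers shares of 0.08 rad, none past 1 either way. Its arguments: {"type":"object","properties":{"moves":{"type":"array","items":{"type":"array"}}},"required":["moves"]}

```bash
ls; mkdir -p pics
python3 - <<'E'
from rig import state,camera
import cv2,numpy as np
s=state();print(s)
for n in ["scene","top","wrist"]:
    c=camera(n);cv2.imwrite(f"pics/{n}0.png",c["color"][:,:,::-1]);
    print(n,c["vfov"],c["cx"],c["cy"],c["k1"],np.round(c["R"],4).tolist(),np.round(c["t"],4).tolist())
E
```

```text
pics
{'time': 0.0, 'joint_positions': array([-1.34998308e+00,  2.87181801e-01,  1.57816260e+00,  2.66437930e-07,
        1.27860397e+00, -1.50002352e-01]), 'joint_velocities': array([-0.0002045 ,  0.00074604,  0.00081765, -0.00206043, -0.00098487,
       -0.00129493]), 'effort': array([-4.47650143e-05, -4.05980873e+01, -2.92622817e+01, -1.48271392e-04,
        5.94226949e-03,  2.58665089e-06]), 'eef_pos': array([ 0.24448538, -0.62846824,  0.22994422]), 'ee_rot': array([-1.17712547e-03,  9.82860481e-01,  1.84347193e-01, -4.15664692e-05]), 'ft_force': array([ 0.07702854, -0.04550251,  0.73550305]), 'wrist_torque': array([-0.01736988, -0.04545595,  0.0202825 ]), 'gripper_width': 0.0852332516163743}
scene 53.09712774450233 276.0737940539428 220.92641657133427 -0.026351726147066497 [[0.4704, 0.8824, -0.0137], [0.5093, -0.2841, -0.8123], [-0.7206, 0.3751, -0.5831]] [-0.2394, -0.243, 1.4757]
top 43.453788874993734 280.4370408407971 208.74454357212082 -0.17191297064442607 [[0.005, -1.0, 0.0028], [-0.9924, -0.0053, -0.1226], [0.1226, -0.0021, -0.9925]] [-0.0573, 0.5832, 1.044]
wrist 58.8222828934345 285.80320699314996 213.20780616265355 -0.008675265564652784 [[0.3624, -0.932, -0.0017], [-0.8901, -0.3466, 0.2959], [-0.2764, -0.1058, -0.9552]] [-0.6731, -0.0365, 0.3791]
```

View pics/scene0.png

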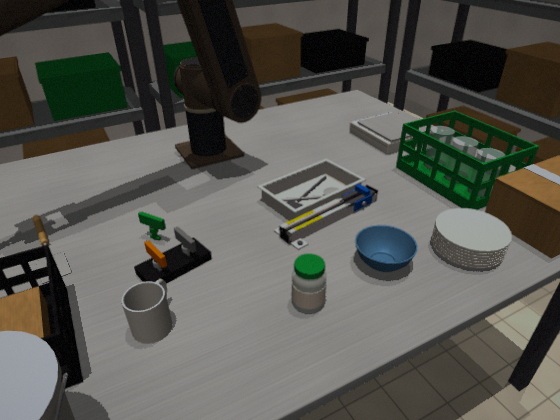

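View pics/top0.png

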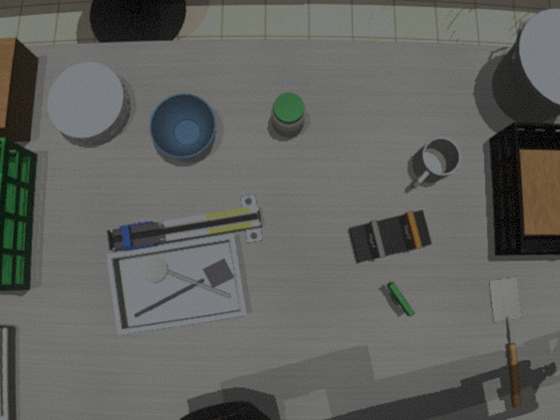

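View pics/wrist0.png

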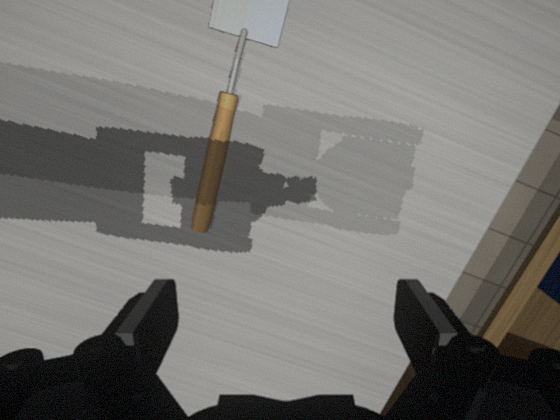

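The top view shows the orange handle near (417,230), the grey spare at (376,240) and the green decoy at (400,298). The rail runs from (262,215) to (108,240), with yellow paint at about columns 208–258 and the blue stop at about (140,235). The wrist view shows only table. Next I'll measure from the top view.

```bash
cat > h.py <<'E'
import numpy as np,cv2
from rig import state,camera
from scipy.spatial.transform import Rotation as Ro
def K(c):
    f=c["color"].shape[0]/2/np.tan(np.radians(c["vfov"])/2)
    return f
def ray(c,uv):
    f=K(c);uv=np.atleast_2d(np.asarray(uv,float))
    d=(uv-[c["cx"],c["cy"]])/f
    p=d.copy()
    for _ in range(20):
        r2=(p**2).sum(1,keepdims=True);p=d/(1+c["k1"]*r2)
    v=np.c_[p,np.ones(len(p))]
    R=np.array(c["R"]);return -R.T@np.array(c["t"]), v@R
def onz(c,uv,z):
    o,v=ray(c,uv);return o+v*((z-o[2])/v[:,2:3])
def proj(c,X):
    X=np.atleast_2d(X)@np.array(c["R"]).T+c["t"];p=X[:,:2]/X[:,2:3]
    p=p*(1+c["k1"]*(p**2).sum(1,keepdims=True))
    return p*K(c)+[c["cx"],c["cy"]]
def masks(c):
    h=cv2.cvtColor(c["color"],cv2.COLOR_RGB2HSV)
    H,S,V=h[...,0],h[...,1],h[...,2]
    return dict(orange=(H>5)&(H<18)&(S>170)&(V>60),yellow=(H>22)&(H<35)&(S>110)&(V>50),blue=(H>105)&(H<125)&(S>150)&(V>40))
def comps(m,mn=20):
    n,l,s,ce=cv2.connectedComponentsWithStats(m.astype(np.uint8))
    out=[]
    for i in range(1,n):
        if s[i,4]>=mn:
            ys,xs=np.where(l==i);r=cv2.minAreaRect(np.c_[xs,ys].astype(np.float32))
            out.append((ce[i].round(1).tolist(),int(s[i,4]),s[i,:4].tolist(),np.round(cv2.boxPoints(r),1).tolist()))
    return out
def save(c,n,box=None,k=1):
    a=c["color"][:,:,::-1]
    if box: a=a[box[1]:box[3],box[0]:box[2]]
    if k!=1:a=cv2.resize(a,None,fx=k,fy=k,interpolation=cv2.INTER_CUBIC)
    cv2.imwrite("pics/"+n,np.clip(a.astype(float)*1.3,0,255).astype(np.uint8))
E
python3 - <<'E'
from h import *
c=camera("top")
for k,m in masks(c).items():
    for o in comps(m): print(k,o)
save(c,"t1.png",(95,180,295,340),4); save(c,"t2.png",(330,190,450,280),6)
E
```

```text
yellow ([226.9, 212.5], 127, [207, 208, 41, 10], [[206.5, 214.10000610351562], [246.89999389648438, 207.60000610351562], [247.39999389648438, 210.8000030517578], [207.0, 217.3000030517578]])
yellow ([230.2, 227.9], 146, [209, 223, 42, 10], [[208.8000030517578, 229.6999969482422], [249.89999389648438, 222.6999969482422], [250.60000610351562, 226.5], [209.39999389648438, 233.5]])
blue ([125.6, 235.9], 101, [121, 226, 10, 23], [[120.9000015258789, 226.60000610351562], [127.5, 225.60000610351562], [130.6999969482422, 247.8000030517578], [124.0999984741211, 248.6999969482422]])
```

View pics/t1.png

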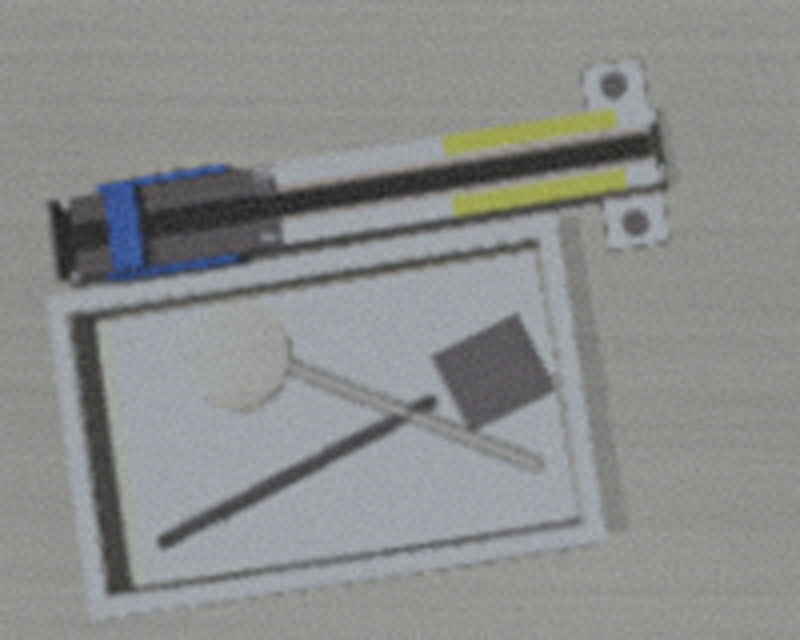

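View pics/t2.png

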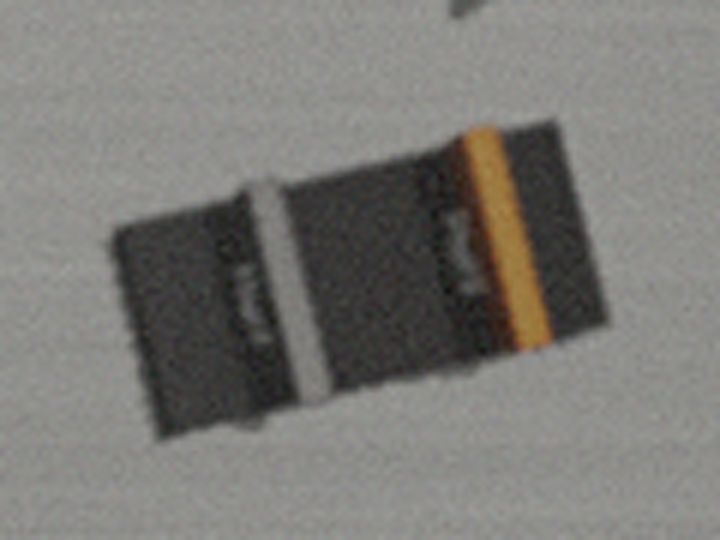

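Run:
```python
from h import *
c=camera("top")
P=lambda x,y,z:onz(c,[x,y],z)[0].round(4)
# orange handle top from crop(6x, off 330,190)
h=cv2.cvtColor(c["color"],cv2.COLOR_RGB2HSV)
m=(h[...,0]>5)&(h[...,0]<24)&(h[...,1]>120)&(h[...,2]>90);m[:200]=0;m[260:]=0;m[:,:395]=0;m[:,435:]=0
for o in comps(m,10): print(o)
q=lambda x,y:((x+.5)/6-.5+330,(y+.5)/6-.5+190)
A=P(*q(482,128),.076);B=P(*q(537,347),.076);print("orange ends",A,B,(A+B)/2,np.linalg.norm(A-B),np.arctan2(*(A-B)[1::-1]))
A2=P(*q(263,180),.076);B2=P(*q(316,400),.076);print("grey ends",A2,B2,(A2+B2)/2)
for p in [(112,230),(556,120),(607,323),(158,438)]:print("rack",P(*q(*p),.024))
r=lambda x,y:((x+.5)/4-.5+95,(y+.5)/4-.5+180)
for n,p in dict(slot_end=(655,145),slot280=(285,201),y_u0=(617,118),y_u1=(443,145),y_l0=(627,181),y_l1=(453,206),far_u=(60,205),far_l=(72,278)).items():print(n,P(*r(*p),.036))
for n,p in dict(st_r_u=(138,183),st_r_l=(145,270),st_l_u=(102,185)).items():print(n,P(*r(*p),.052))
for n in ["wrist","top","scene"]:
    cc=camera(n);print(n,-np.array(cc["R"]).T@cc["t"])
```

```text
([414.2, 229.5], 200, [408, 212, 14, 36], [[406.79998779296875, 212.3000030517578], [412.1000061035156, 210.89999389648438], [421.29998779296875, 246.10000610351562], [416.0, 247.5]])
orange ends [ 0.5755 -0.3125  0.076 ] [ 0.5028 -0.3295  0.076 ] [ 0.53915 -0.321    0.076  ] 0.07466116795228962 0.22971019411009602
grey ends [ 0.5579 -0.2384  0.076 ] [ 0.4854 -0.255   0.076 ] [ 0.52165 -0.2467   0.076  ]
rack [ 0.5457 -0.1949  0.024 ]
rack [ 0.5848 -0.3522  0.024 ]
rack [ 0.5137 -0.3687  0.024 ]
rack [ 0.4741 -0.2102  0.024 ]
slot_end [ 0.5685 -0.0092  0.036 ]
slot280 [0.5385 0.1809 0.036 ]
y_u0 [0.5824 0.0104 0.036 ]
y_u1 [0.5679 0.0997 0.036 ]
y_l0 [0.55   0.0049 0.036 ]
y_l1 [0.5366 0.0938 0.036 ]
far_u [0.5353 0.3001 0.036 ]
far_l [0.4975 0.2922 0.036 ]
st_r_u [0.5457 0.2541 0.052 ]
st_r_l [0.5014 0.2489 0.052 ]
st_l_u [0.5445 0.273  0.052 ]
wrist [ 0.31622022 -0.60010167  0.37234531]
top [ 0.45104934 -0.05201771  1.1077917 ]
scene [ 1.29981229 -0.41140068  0.65972163]
```

```bash
cat >> h.py <<'E'
def Rt():
    s=state();q=s["ee_rot"];return s,Ro.from_quat([q[1],q[2],q[3],q[0]])
def go(x,y,z,yaw):
    """print turn units (tool axes), and shift units in target axes (turn first)"""
    s,R=Rt()
    T=Ro.from_matrix(np.c_[[np.cos(yaw),np.sin(yaw),0],[np.sin(yaw),-np.cos(yaw),0],[0,0,-1]])
    rv=(R.inv()*T).as_rotvec()
    d=T.inv().apply(np.array([x,y,z])-s["eef_pos"])
    print("t",round(float(s["time"]),2),"pos",s["eef_pos"].round(4),"F",s["ft_force"].round(1),"w",round(float(s["gripper_width"]),4),"j",s["joint_positions"].round(2))
    print("turn units",(rv/.08).round(3),"shift units (target axes)",(d/.05).round(3),"mm",(d*1000).round(1))
E
python3 -c "
from h import *
go(.539,-.321,.2,.233)"
```

```text
t 0.4 pos [ 0.2446 -0.629   0.2311] F [-0.8 -0.  -0.3] w 0.0855 j [-1.35  0.29  1.58  0.    1.28 -0.15]
turn units [-0.004 -0.     1.723] shift units (target axes) [ 7.151 -4.635  0.623] mm [ 357.6 -231.7   31.1]
```

jog_arm([
  [[0,0,0.86],[0,0,0],-0.3],
  [[0,0,0.86],[0,0,0],-0.3],
  [[0,0,0],[0.6,-0.4,0],-0.3],
  [[0,0,0],[0.9,-0.58,0],-0.3],
  [[0,0,0],[0.9,-0.58,0],-0.3],
])

```text
time: 1.02
eef_pos: [0.344, -0.5246, 0.2314]
ee_rot: [0.0, 0.993, 0.116, 0.0]
ft_force: [-0.3, -0.4, 0.1]
gripper_width: 0.0556
```

jog_arm([
  [[0,0,0],[0.9,-0.58,0],-0.3],
  [[0,0,0],[0.9,-0.58,0],-0.3],
  [[0,0,0],[0.9,-0.58,0.3],-0.3],
  [[0,0,0],[0.8,-0.5,0.3],-0.3],
  [[0,0,0],[0.4,-0.3,0],-0.3],
])

```text
time: 1.65
eef_pos: [0.5045, -0.3542, 0.1996]
ee_rot: [-0.001, 0.993, 0.117, -0.001]
ft_force: [-0.2, -0.7, -0.1]
gripper_width: 0.0555
```

jog_arm([
  [[0,0,0],[0.4,-0.25,0],-0.3],
  [[0,0,0],[0,0,0],-0.3],
  [[0,0,0],[0,0,0],-0.3],
])

```text
time: 2.02
eef_pos: [0.5199, -0.3405, 0.2014]
ee_rot: [0.0, 0.993, 0.116, -0.0]
ft_force: [0.4, -0.5, 0.3]
gripper_width: 0.0559
```

Run:
```python
from h import *
go(.539,-.321,.1,.233)
c=camera("wrist");save(c,"w1.png")
print(c["t"])
h=cv2.cvtColor(c["color"],cv2.COLOR_RGB2HSV)
m=(h[...,0]>5)&(h[...,0]<24)&(h[...,1]>120)&(h[...,2]>60)
for o in comps(m,100): print(o)
```

```text
t 2.02 pos [ 0.5199 -0.3405  0.2014] F [ 0.4 -0.5  0.3] w 0.0559 j [-0.74  0.2   1.74 -0.    1.2   0.6 ]
turn units [0.005 0.004 0.001] shift units (target axes) [ 0.461 -0.292  2.028] mm [ 23.1 -14.6 101.4]
[-0.45054615  0.38006106  0.47676265]
([267.3, 167.5], 1781, [257, 117, 21, 104], [[256.5, 117.4000015258789], [275.1000061035156, 116.69999694824219], [279.0, 219.8000030517578], [260.3999938964844, 220.5]])
```

View pics/w1.png

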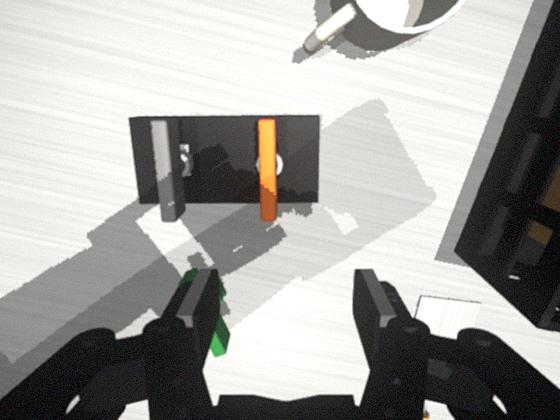

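The wrist view shows the orange handle between rows 117 and 220 at column 267, with the grey one at column 165. The last part of the orange patch is its near end face. I'll zoom in to get the top face.

Run:
```python
from h import *
c=camera("wrist");save(c,"w1z.png",(220,100,320,240),4)
h=cv2.cvtColor(c["color"],cv2.COLOR_RGB2HSV)
for r in range(114,224,4):
    m=(h[r,:,0]>3)&(h[r,:,0]<24)&(h[r,:,1]>120);m[:240]=0;m[300:]=0
    xs=np.where(m)[0]
    if len(xs):print(r,xs[0],xs[-1],h[r,xs,2].mean().round(), onz(c,[(xs[0]+xs[-1])/2,r],.076)[0].round(4))
```

```text
118 260 274 123.0 [ 0.5784 -0.3124  0.076 ]
122 257 275 196.0 [ 0.5756 -0.3123  0.076 ]
126 257 275 195.0 [ 0.5729 -0.3129  0.076 ]
130 257 275 193.0 [ 0.5703 -0.3135  0.076 ]
134 257 275 194.0 [ 0.5676 -0.3141  0.076 ]
138 257 275 193.0 [ 0.5649 -0.3147  0.076 ]
142 258 275 198.0 [ 0.5622 -0.3156  0.076 ]
146 258 276 192.0 [ 0.5595 -0.3166  0.076 ]
150 258 275 199.0 [ 0.5567 -0.3169  0.076 ]
154 258 275 200.0 [ 0.5539 -0.3175  0.076 ]
158 259 275 205.0 [ 0.5512 -0.3184  0.076 ]
162 259 275 206.0 [ 0.5484 -0.3191  0.076 ]
166 259 275 203.0 [ 0.5456 -0.3197  0.076 ]
170 259 275 206.0 [ 0.5427 -0.3203  0.076 ]
174 258 275 195.0 [ 0.5397 -0.3206  0.076 ]
178 259 276 191.0 [ 0.537 -0.322  0.076]
182 259 276 192.0 [ 0.5341 -0.3226  0.076 ]
186 259 276 172.0 [ 0.5312 -0.3232  0.076 ]
190 256 276 144.0 [ 0.528  -0.3228  0.076 ]
194 259 277 128.0 [ 0.5254 -0.3249  0.076 ]
198 259 276 122.0 [ 0.5223 -0.3252  0.076 ]
202 260 276 126.0 [ 0.5194 -0.3262  0.076 ]
206 261 276 129.0 [ 0.5164 -0.3273  0.076 ]
210 261 276 129.0 [ 0.5134 -0.328   0.076 ]
214 261 275 133.0 [ 0.5103 -0.3283  0.076 ]
218 261 275 132.0 [ 0.5072 -0.329   0.076 ]
```

View pics/w1z.png

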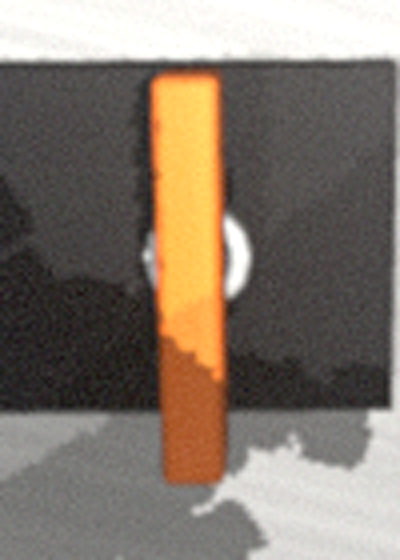

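```bash
python3 -c "
from h import *
go(.5405,-.3207,.046,.238)"
```

```text
t 2.12 pos [ 0.5197 -0.3409  0.2014] F [0.2 0.6 0.1] w 0.055 j [-0.74  0.2   1.74 -0.    1.2   0.6 ]
turn units [ 0.003  0.002 -0.074] shift units (target axes) [ 0.499 -0.294  3.108] mm [ 25.  -14.7 155.4]
```

jog_arm([
  [[0,0,-0.07],[0.5,-0.29,0],-0.3],
  [[0,0,0],[0,0,0.6],-0.3],
  [[0,0,0],[0,0,0.6],-0.3],
  [[0,0,0],[0,0,0.6],-0.3],
  [[0,0,0],[0,0,0],-0.3],
])

```text
time: 2.75
eef_pos: [0.539, -0.3196, 0.1082]
ee_rot: [-0.002, 0.993, 0.119, -0.002]
ft_force: [-0.6, 0.5, 1.0]
gripper_width: 0.0555
```

Run:
```python
from h import *
go(.5405,-.3207,.046,.238)
c=camera("wrist");save(c,"w2.png")
p=state()["eef_pos"]
print(proj(c,[p,p+[0,0,.019]]))
for X in [(.578,-.312,.076),(.504,-.3295,.076)]: print(proj(c,X))
```

```text
t 2.75 pos [ 0.539  -0.3196  0.1082] F [-0.6  0.5  1. ] w 0.0555 j [-0.7   0.31  1.79 -0.    1.05  0.64]
turn units [-0.065  0.05  -0.005] shift units (target axes) [0.023 0.029 1.244] mm [ 1.2  1.5 62.2]
[[291.13288839 288.2478607 ]
 [291.59249107 313.53354921]]
[[292.27736751 179.86717697]]
[[290.77439228 318.85073011]]
```

View pics/w2.png

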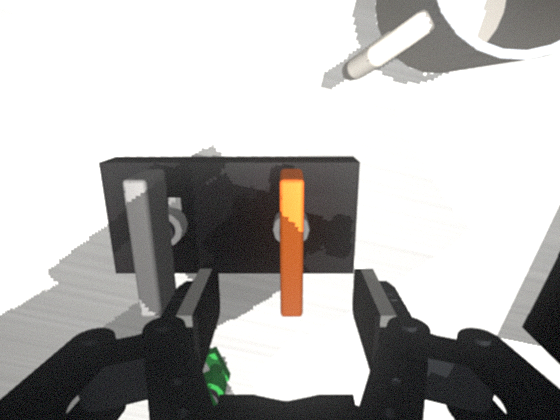

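Run:
```python
from h import *
c=camera("wrist");save(c,"w2z.png",(160,250,400,420),3)
g=cv2.cvtColor(c["color"],cv2.COLOR_RGB2GRAY)
for r in (275,285,295,305,315,330):print(r,[ (x,int(g[r,x])) for x in list(range(196,224,2))],[ (x,int(g[r,x])) for x in range(344,372,2)])
```

```text
275 [(196, 81), (198, 76), (200, 75), (202, 73), (204, 74), (206, 76), (208, 67), (210, 29), (212, 22), (214, 23), (216, 19), (218, 74), (220, 107), (222, 109)] [(344, 194), (346, 197), (348, 196), (350, 198), (352, 193), (354, 92), (356, 37), (358, 39), (360, 45), (362, 52), (364, 81), (366, 80), (368, 77), (370, 81)]
285 [(196, 72), (198, 69), (200, 70), (202, 72), (204, 56), (206, 30), (208, 30), (210, 30), (212, 14), (214, 16), (216, 28), (218, 44), (220, 106), (222, 108)] [(344, 195), (346, 195), (348, 201), (350, 196), (352, 193), (354, 58), (356, 43), (358, 47), (360, 40), (362, 38), (364, 40), (366, 44), (368, 75), (370, 80)]
295 [(196, 71), (198, 70), (200, 52), (202, 30), (204, 22), (206, 25), (208, 30), (210, 38), (212, 29), (214, 37), (216, 23), (218, 36), (220, 97), (222, 107)] [(344, 199), (346, 200), (348, 197), (350, 197), (352, 145), (354, 47), (356, 38), (358, 43), (360, 40), (362, 42), (364, 41), (366, 47), (368, 33), (370, 40)]
305 [(196, 46), (198, 17), (200, 32), (202, 22), (204, 19), (206, 29), (208, 25), (210, 29), (212, 28), (214, 28), (216, 29), (218, 30), (220, 91), (222, 112)] [(344, 202), (346, 207), (348, 205), (350, 208), (352, 126), (354, 39), (356, 37), (358, 45), (360, 40), (362, 39), (364, 39), (366, 36), (368, 43), (370, 45)]
315 [(196, 35), (198, 22), (200, 26), (202, 19), (204, 27), (206, 26), (208, 20), (210, 35), (212, 21), (214, 18), (216, 26), (218, 43), (220, 106), (222, 110)] [(344, 212), (346, 223), (348, 221), (350, 225), (352, 200), (354, 61), (356, 46), (358, 47), (360, 41), (362, 42), (364, 38), (366, 40), (368, 47), (370, 39)]
330 [(196, 41), (198, 27), (200, 19), (202, 30), (204, 26), (206, 26), (208, 35), (210, 33), (212, 12), (214, 88), (216, 193), (218, 199), (220, 199), (222, 199)] [(344, 222), (346, 223), (348, 221), (350, 222), (352, 222), (354, 225), (356, 221), (358, 78), (360, 35), (362, 37), (364, 39), (366, 34), (368, 42), (370, 35)]
```

View pics/w2z.png

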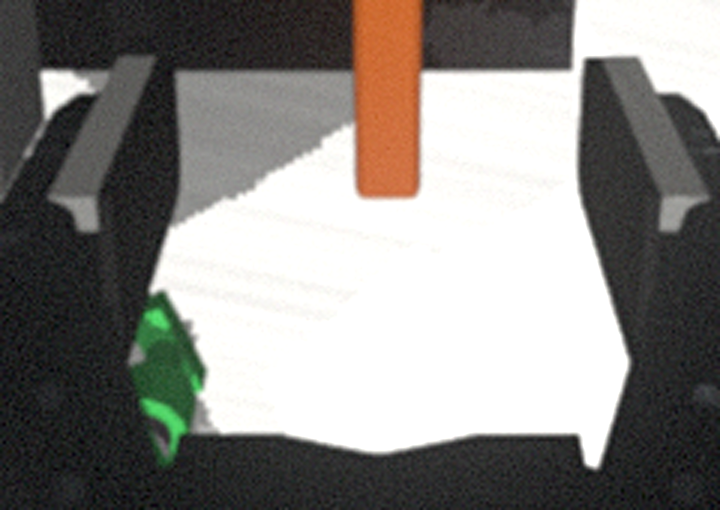

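jog_arm([
  [[-0.05,0.04,0],[0.02,0.04,0.4],-0.3],
  [[0,0,0],[0,0,0.4],-0.3],
  [[0,0,0],[0,0,0.3],-0.3],
  [[0,0,0],[0,0,0.14],-0.3],
  [[0,0,0],[0,0,0],-0.3],
])

```text
time: 3.48
eef_pos: [0.5426, -0.3218, 0.0487]
ee_rot: [0.001, 0.993, 0.119, 0.001]
ft_force: [0.3, 0.3, 0.2]
gripper_width: 0.0556
```

Run:
```python
from h import *
go(.5405,-.3207,.046,.238)
c=camera("wrist");save(c,"w3.png")
```

```text
t 3.48 pos [ 0.5426 -0.3218  0.0487] F [0.3 0.3 0.2] w 0.0556 j [-0.7   0.39  1.8   0.    0.94  0.64]
turn units [ 0.038 -0.031  0.01 ] shift units (target axes) [-0.036 -0.031  0.054] mm [-1.8 -1.6  2.7]
```

View pics/w3.png

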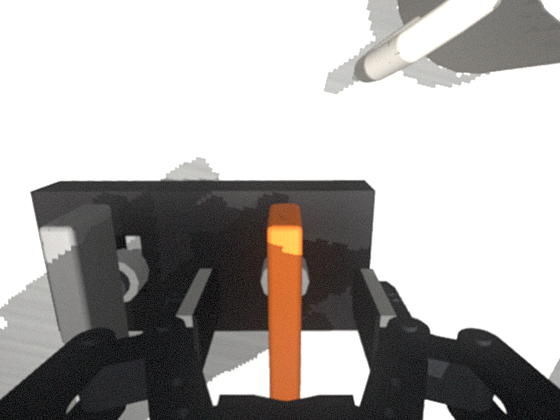

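Run:
```python
from h import *
c=camera("wrist");save(c,"w3z.png",(220,190,350,420),3)
g=c["color"].astype(int)
for r in list(range(200,240,3))+list(range(385,412,2)): print(r,g[r,285],g[r,290],end=";")
p,R=Rt()
for r in (225,228,230,398,400,402):
    X=onz(c,[285,r],.076)[0]; print(r,X.round(4),(R.inv().apply(X-p["eef_pos"])*1e3).round(1))
```

```text
200 [37 33 33] [59 53 55];203 [70 44 32] [80 59 54];206 [112  59  32] [119  67  37];209 [117  66  38] [116  61  36];212 [115  61  33] [116  63  35];215 [117  64  35] [115  62  35];218 [113  59  30] [117  61  32];221 [119  66  35] [117  63  32];224 [127  67  38] [123  65  34];227 [228 111  45] [231 119  55];230 [243 144  63] [243 144  64];233 [244 165  74] [243 162  70];236 [244 163  73] [243 163  69];239 [244 165  75] [241 158  66];385 [159  80  39] [161  83  44];387 [163  86  46] [162  87  44];389 [160  84  44] [157  83  40];391 [154  75  33] [163  89  47];393 [161  85  44] [162  85  46];395 [159  84  44] [162  87  47];397 [157  77  38] [161  82  40];399 [154  77  38] [152  79  35];401 [72 44 35] [49 30 23];403 [36 36 29] [38 36 41];405 [30 30 32] [42 39 37];407 [31 30 27] [28 23 23];409 [28 22 24] [27 27 28];411 [26 20 22] [35 35 33];225 [ 0.5789 -0.3119  0.076 ] [ 37.1  -1.6 -26. ]
228 [ 0.5778 -0.3121  0.076 ] [ 36.1  -1.6 -26. ]
230 [ 0.5772 -0.3123  0.076 ] [ 35.4  -1.6 -26. ]
398 [ 0.5109 -0.3284  0.076 ] [-32.8  -1.7 -26.2]
400 [ 0.5099 -0.3286  0.076 ] [-33.8  -1.7 -26.2]
402 [ 0.509  -0.3288  0.076 ] [-34.7  -1.7 -26.2]
```

View pics/w3z.png

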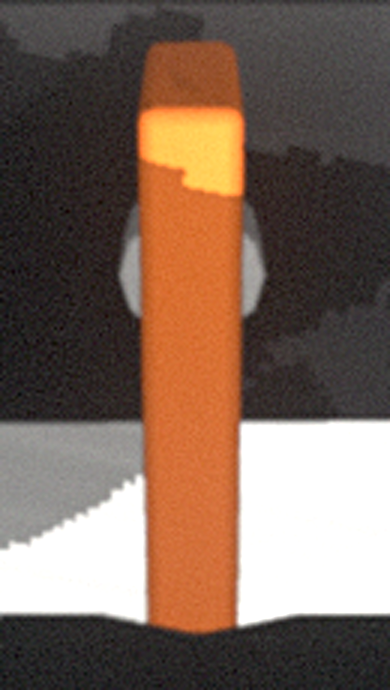

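jog_arm([
  [[0.03,-0.03,0],[-0.02,0,0.05],-0.3],
  [[0,0,0],[0,0,0],0.5],
  [[0,0,0],[0,0,0],1],
  [[0,0,0],[0,0,0],1],
  [[0,0,0],[0,0,0],1],
])

```text
time: 4.2
eef_pos: [0.5421, -0.3222, 0.0471]
ee_rot: [0.001, 0.993, 0.119, 0.001]
ft_force: [-0.2, -0.0, 1.0]
gripper_width: 0.011
```

jog_arm([
  [[0,0,0],[0,0,0],1],
  [[0,0,0],[0,0,0],1],
])

```text
time: 4.45
eef_pos: [0.5421, -0.3222, 0.0471]
ee_rot: [0.001, 0.993, 0.119, 0.001]
ft_force: [-0.4, 1.5, 2.9]
gripper_width: 0.011
```

Run:
```python
from h import *
go(.5405,-.3207,.046,.238)
c=camera("wrist");save(c,"w4.png")
```

```text
t 4.45 pos [ 0.5421 -0.3222  0.0471] F [-0.4  1.5  2.9] w 0.011 j [-0.7   0.4   1.8  -0.    0.94  0.64]
turn units [ 0.019 -0.012  0.01 ] shift units (target axes) [-0.023 -0.037  0.022] mm [-1.1 -1.8  1.1]
```

View pics/w4.png

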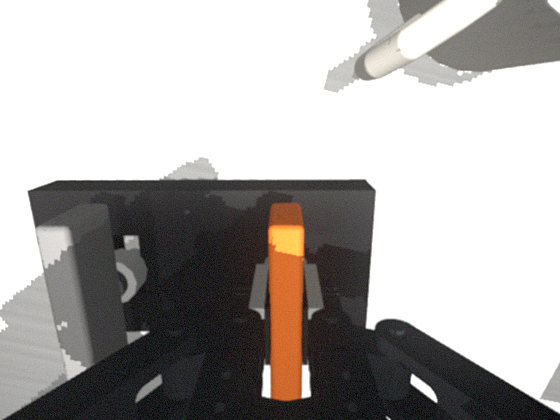

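jog_arm([
  [[0,0,0],[0,0,-0.2],1],
  [[0,0,0],[0,0,-0.4],1],
  [[0,0,0],[0,0,-0.6],1],
  [[0,0,0],[0,0,-0.8],1],
  [[0,0,0],[0,0,0],1],
])

```text
time: 5.12
eef_pos: [0.5442, -0.3243, 0.1528]
ee_rot: [0.005, 0.993, 0.119, 0.004]
ft_force: [-0.2, 1.0, -1.9]
gripper_width: 0.0112
```

Run:
```python
from h import *
c=camera("wrist");save(c,"w5.png")
go(.565,.0125,.147,1.727)
```

```text
t 5.17 pos [ 0.5428 -0.3231  0.1497] F [-0.2 -0.  -2.4] w 0.0111 j [-0.7   0.26  1.76 -0.    1.11  0.64]
turn units [  0.095   0.019 -18.602] shift units (target axes) [6.562 1.483 0.055] mm [328.1  74.2   2.7]
```

View pics/w5.png

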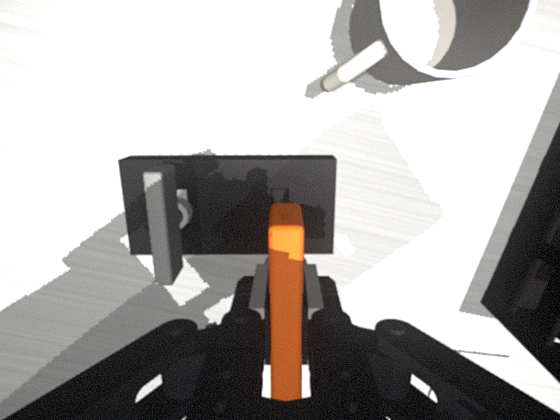

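jog_arm([
  [[0,0,0],[0.13,-0.45,-0.1],1],
  [[0,0,0],[0.26,-0.9,0],1],
  [[0,0,0],[0.26,-0.9,0],1],
  [[0,0,0],[0.26,-0.9,0],1],
  [[0,0,0],[0.26,-0.9,0],1],
])

```text
time: 5.8
eef_pos: [0.5491, -0.1084, 0.1497]
ee_rot: [-0.0, 0.993, 0.119, -0.001]
ft_force: [1.1, 0.0, -1.2]
gripper_width: 0.0112
```

jog_arm([
  [[0,0,0],[0.26,-0.9,0],1],
  [[0,0,0],[0.26,-0.9,0],1],
  [[0,0,0],[0.26,-0.9,0],1],
  [[0,0,-0.5],[0.13,-0.45,0],1],
  [[0,0,-1],[0,0,0],1],
])

```text
time: 6.42
eef_pos: [0.5555, 0.0554, 0.1493]
ee_rot: [-0.0, 0.983, 0.181, -0.002]
ft_force: [-0.1, 0.0, -1.3]
gripper_width: 0.0109
```

jog_arm([
  [[0,0,-1],[0,0,0],1],
  [[0,0,-1],[0,0,0],1],
  [[0,0,-1],[0,0,0],1],
  [[0,0,-1],[0,0,0],1],
  [[0,0,-1],[0,0,0],1],
])

```text
time: 7.05
eef_pos: [0.5557, 0.0534, 0.1494]
ee_rot: [-0.0, 0.928, 0.372, -0.002]
ft_force: [0.2, 0.1, -2.2]
gripper_width: 0.0112
```

jog_arm([
  [[0,0,-1],[0,0,0],1],
  [[0,0,-1],[0,0,0],1],
  [[0,0,-1],[0,0,0],1],
  [[0,0,-1],[0,0,0],1],
  [[0,0,-1],[0,0,0],1],
])

```text
time: 7.68
eef_pos: [0.5557, 0.0535, 0.1494]
ee_rot: [-0.001, 0.836, 0.549, -0.001]
ft_force: [0.5, 0.0, -1.2]
gripper_width: 0.0109
```

jog_arm([
  [[0,0,-1],[0,0,0],1],
  [[0,0,-1],[0,0,0],1],
  [[0,0,-1],[0,0,0],1],
  [[0,0,-1],[0,0,0],1],
  [[0,0,-1],[0,0,0],1],
])

```text
time: 8.3
eef_pos: [0.5557, 0.0535, 0.1494]
ee_rot: [-0.001, 0.71, 0.704, -0.001]
ft_force: [0.6, 0.1, -1.5]
gripper_width: 0.0111
```

Run:
```python
from h import *
go(.559,.052,.147,1.727)
```

```text
t 8.3 pos [0.5557 0.0535 0.1494] F [ 0.6  0.1 -1.5] w 0.0111 j [-0.09  0.12  1.93 -0.    1.1  -0.08]
turn units [-0.039  0.006 -2.06 ] shift units (target axes) [-0.039  0.061  0.047] mm [-2.   3.1  2.4]
```

jog_arm([
  [[0,0,-1],[0,0,0],1],
  [[-0.04,0,-1],[0,0,0],1],
  [[0,0,0],[0,0.06,0],1],
  [[0,0,0],[0,0,0],1],
])

```text
time: 8.8
eef_pos: [0.56, 0.0533, 0.1505]
ee_rot: [0.001, 0.653, 0.757, 0.001]
ft_force: [0.4, -0.7, -1.5]
gripper_width: 0.0114
```

Run:
```python
from h import *
go(.559,.052,.147,1.727)
c=camera("wrist");save(c,"w6.png")
d=camera("top");save(d,"t6.png",(95,160,295,320),4)
```

```text
t 8.8 pos [0.56   0.0533 0.1505] F [ 0.4 -0.7 -1.5] w 0.0114 j [-0.09  0.12  1.93 -0.    1.09 -0.23]
turn units [ 0.032  0.014 -0.11 ] shift units (target axes) [-0.023 -0.024  0.07 ] mm [-1.1 -1.2  3.5]
```

View pics/w6.png

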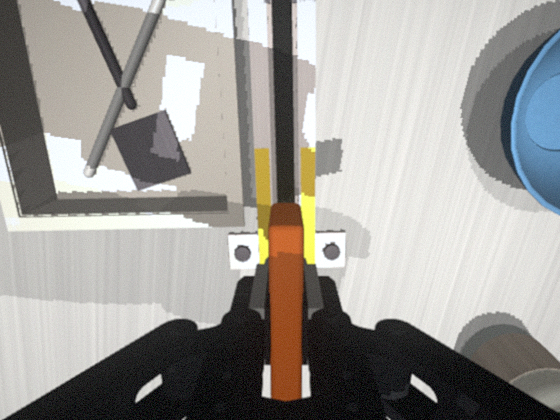

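View pics/t6.png

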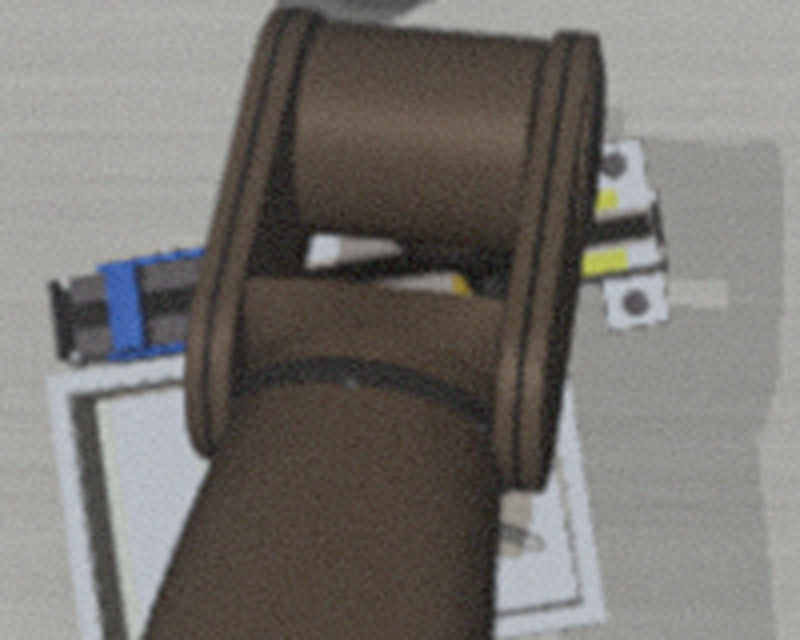

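```bash
cat > m.py <<'E'
from h import *
import sys
c=camera("wrist");save(c,sys.argv[1])
rows=eval(sys.argv[2])
g=c["color"].astype(float).sum(2)/3
s,R=Rt();p=s["eef_pos"]
zt=p[2]+.0139+.015
sl=[];
for r in rows:
    l=g[r-1:r+2,225:350].mean(0)
    d=np.diff(l);x0=int(np.argmax(l<0)) 
    # edges: strongest falling left of 283, strongest rising right
    a=225+np.argmin(d[:60])+.5+0; b=225+60+np.argmax(d[60:])+.5
    L=R.inv().apply(onz(c,[a,r],.036)[0]-p);Rr=R.inv().apply(onz(c,[b,r],.036)[0]-p)
    sl.append(((L+Rr)/2)[:2]);print(r,a,b,"w",round((Rr-L)[1]*1e3,1),"mid tool xy mm",(sl[-1]*1e3).round(1))
sl=np.array(sl);k=np.polyfit(sl[:,0],sl[:,1],1);print("slot line: y at x=0 (mm)",k[1]*1e3,"slope rad",k[0])
h=cv2.cvtColor(c["color"],cv2.COLOR_RGB2HSV)
m=(h[...,0]<22)&(h[...,1]>120)&(h[...,2]>60)
hl=[]
for r in range(235,385,10):
    xs=np.where(m[r,250:320])[0]
    if len(xs)>20:
        X=R.inv().apply(onz(c,[250+(xs[0]+xs[-1])/2,r],zt)[0]-p);hl.append([*X[:2],len(xs)])
hl=np.array(hl);k2=np.polyfit(hl[:,0],hl[:,1],1);print("handle line y0 mm",k2[1]*1e3,"slope",k2[0])
print("need tool y shift mm (slot-handle)",(k[1]-k2[1])*1e3,"turn about tool z rad",np.arctan(k[0])-np.arctan(k2[0]))
go(.559,.052,.147,1.727)
E
python3 m.py w7.png "range(10,195,20)"
```

```text
10 231.5 290.5 w 36.4 mid tool xy mm [128.8 -14.1]
30 271.5 291.5 w 12.5 mid tool xy mm [117.6  -1.5]
50 272.5 291.5 w 12.1 mid tool xy mm [106.   -1.2]
70 234.5 291.5 w 36.7 mid tool xy mm [ 94.1 -13.5]
90 236.5 292.5 w 36.6 mid tool xy mm [ 81.8 -12.7]
110 274.5 292.5 w 12.0 mid tool xy mm [69.2 -0.3]
130 274.5 292.5 w 12.1 mid tool xy mm [56.1 -0.3]
150 274.5 341.5 w 45.9 mid tool xy mm [42.7 16.5]
170 275.5 293.5 w 12.5 mid tool xy mm [28.9  0.3]
190 276.5 293.5 w 12.0 mid tool xy mm [14.6  0.7]
slot line: y at x=0 (mm) 7.449562754439813 slope rad -0.13597659668323214
handle line y0 mm 1.3080354334309505 slope 0.0009971557161227481
need tool y shift mm (slot-handle) 6.141527321008863 turn about tool z rad -0.1361448756528832
t 8.95 pos [0.5604 0.0529 0.151 ] F [-0.3 -0.2 -1.7] w 0.011 j [-0.09  0.12  1.93 -0.    1.09 -0.23]
turn units [ 0.043  0.018 -0.108] shift units (target axes) [-0.013 -0.03   0.081] mm [-0.7 -1.5  4. ]
```

```bash
sed -i 's/225:350/262:308/; s/225+np.argmin(d\[:60\])/262+np.argmin(d[:22])/; s/225+60+np.argmax(d\[60:\])/262+22+np.argmax(d[22:])/' m.py; sed -n 12,18p m.py
```

```text
# edges: strongest falling left of 283, strongest rising right
    a=262+np.argmin(d[:22])+.5+0; b=262+22+np.argmax(d[22:])+.5
    L=R.inv().apply(onz(c,[a,r],.036)[0]-p);Rr=R.inv().apply(onz(c,[b,r],.036)[0]-p)
    sl.append(((L+Rr)/2)[:2]);print(r,a,b,"w",round((Rr-L)[1]*1e3,1),"mid tool xy mm",(sl[-1]*1e3).round(1))
sl=np.array(sl);k=np.polyfit(sl[:,0],sl[:,1],1);print("slot line: y at x=0 (mm)",k[1]*1e3,"slope rad",k[0])
h=cv2.cvtColor(c["color"],cv2.COLOR_RGB2HSV)
m=(h[...,0]<22)&(h[...,1]>120)&(h[...,2]>60)
```

jog_arm([
  [[0.04,0.02,-0.2],[-0.02,-0.01,0.3],1],
  [[0,0,0],[0,0,0.5],1],
  [[0,0,0],[0,0,0.4],1],
  [[0,0,0],[0,0,0],1],
  [[0,0,0],[0,0,0],1],
])

```text
time: 9.57
eef_pos: [0.5607, 0.0515, 0.0916]
ee_rot: [0.0, 0.647, 0.763, 0.0]
ft_force: [-0.3, 0.2, -1.4]
gripper_width: 0.011
```

```bash
python3 m.py w8.png "range(8,200,16)"
```

```text
8 271.5 297.5 w 12.3 mid tool xy mm [117.7   0.3]
24 271.5 297.5 w 12.5 mid tool xy mm [110.8   0.3]
40 271.5 297.5 w 12.6 mid tool xy mm [103.7   0.3]
56 271.5 296.5 w 12.3 mid tool xy mm [96.5  0.1]
72 272.5 296.5 w 11.9 mid tool xy mm [89.1  0.3]
88 272.5 296.5 w 12.1 mid tool xy mm [81.6  0.3]
104 272.5 296.5 w 12.2 mid tool xy mm [73.8  0.3]
120 272.5 296.5 w 12.4 mid tool xy mm [65.9  0.3]
136 272.5 296.5 w 12.5 mid tool xy mm [57.8  0.3]
152 273.5 296.5 w 12.1 mid tool xy mm [49.5  0.5]
168 273.5 296.5 w 12.3 mid tool xy mm [41.   0.5]
184 273.5 296.5 w 12.4 mid tool xy mm [32.2  0.5]
slot line: y at x=0 (mm) 0.5674658846062961 slope rad -0.0029289277033741497
handle line y0 mm 1.0502921905511489 slope 0.003762129432252016
need tool y shift mm (slot-handle) -0.48282630594485276 turn about tool z rad -0.006691031011189079
t 9.62 pos [0.5611 0.0515 0.0922] F [-0.7  0.4 -1.8] w 0.0111 j [-0.09  0.2   1.96  0.    0.98 -0.25]
turn units [0.031 0.006 0.098] shift units (target axes) [ 0.016 -0.04  -1.096] mm [  0.8  -2.  -54.8]
```

View pics/w8.png

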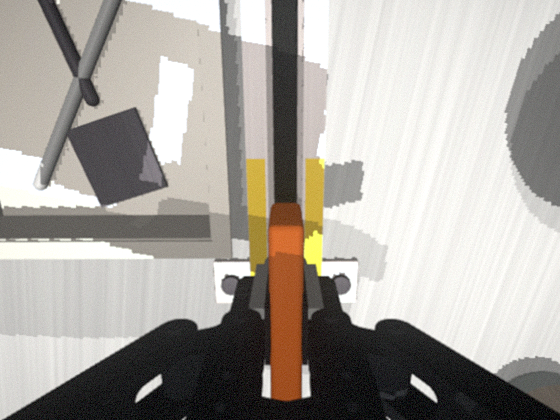

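jog_arm([
  [[0.03,0,-0.06],[0,-0.01,0.15],1],
  [[0,0,0],[0,0,0.1],1],
  [[0,0,0],[0,0,0.05],1],
  [[0,0,0],[0,0,0],1],
])

```text
time: 10.12
eef_pos: [0.5597, 0.0516, 0.076]
ee_rot: [-0.001, 0.645, 0.764, -0.001]
ft_force: [1.0, -0.3, -1.9]
gripper_width: 0.0112
```

```bash
python3 m.py w9.png "range(8,200,16)"
```

```text
8 273.5 302.5 w 12.7 mid tool xy mm [114.4   2.2]
24 274.5 301.5 w 11.9 mid tool xy mm [108.    2.2]
40 273.5 301.5 w 12.5 mid tool xy mm [101.5   2. ]
56 274.5 301.5 w 12.2 mid tool xy mm [94.9  2.2]
72 274.5 301.5 w 12.4 mid tool xy mm [88.1  2.2]
88 274.5 301.5 w 12.5 mid tool xy mm [81.1  2.3]
104 274.5 300.5 w 12.2 mid tool xy mm [74.  2.]
120 274.5 300.5 w 12.3 mid tool xy mm [66.7  2. ]
136 274.5 300.5 w 12.5 mid tool xy mm [59.3  2.1]
152 274.5 300.5 w 12.6 mid tool xy mm [51.6  2.1]
168 274.5 300.5 w 12.8 mid tool xy mm [43.8  2.1]
184 275.5 299.5 w 12.0 mid tool xy mm [35.7  2.1]
slot line: y at x=0 (mm) 1.9822305113114245 slope rad 0.0018246670004244297
handle line y0 mm 1.027730017763043 slope -0.020496642168666288
need tool y shift mm (slot-handle) 0.9545004935483813 turn about tool z rad 0.022318437569928993
t 10.18 pos [0.5599 0.0515 0.0762] F [-0.7  0.  -2.2] w 0.0112 j [-0.09  0.22  1.96 -0.    0.96 -0.26]
turn units [-0.021  0.     0.158] shift units (target axes) [ 0.012 -0.016 -1.416] mm [  0.6  -0.8 -70.8]
```

View pics/w9.png

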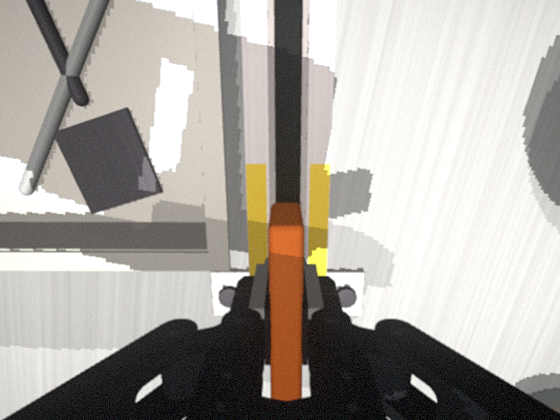

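jog_arm([
  [[-0.01,0,0],[0,0.015,0.04],1],
  [[0,0,0],[0,0,0.04],1],
  [[0,0,0],[0,0,0],1],
])

```text
time: 10.55
eef_pos: [0.5605, 0.0517, 0.0721]
ee_rot: [-0.0, 0.645, 0.764, -0.0]
ft_force: [0.1, -0.7, -2.1]
gripper_width: 0.011
```

```bash
python3 m.py w10.png "range(8,200,32)"
```

```text
8 271.5 300.5 w 12.4 mid tool xy mm [113.6   1.4]
40 272.5 300.5 w 12.2 mid tool xy mm [101.    1.6]
72 272.5 299.5 w 12.1 mid tool xy mm [87.9  1.4]
104 272.5 299.5 w 12.4 mid tool xy mm [74.1  1.4]
136 272.5 298.5 w 12.2 mid tool xy mm [59.6  1.2]
168 273.5 298.5 w 12.0 mid tool xy mm [44.5  1.4]
slot line: y at x=0 (mm) 1.2041785814365271 slope rad 0.0025716477559318746
handle line y0 mm 1.3351572198316586 slope 0.0037296489811042286
need tool y shift mm (slot-handle) -0.13097863839513138 turn about tool z rad -0.0011579896008929989
t 10.6 pos [0.5606 0.0517 0.0722] F [-0.2  0.2 -1.4] w 0.0107 j [-0.09  0.23  1.96 -0.    0.95 -0.26]
turn units [-0.011  0.     0.157] shift units (target axes) [ 0.012 -0.03  -1.496] mm [  0.6  -1.5 -74.8]
```

Foot bottom is at about 31 mm, already between the lips, with no contact force. I'll keep lowering it gently.

jog_arm([
  [[0,0,0],[0,0,0.04],1],
  [[0,0,0],[0,0,0.04],1],
  [[0,0,0],[0,0,0],1],
])

```text
time: 10.98
eef_pos: [0.5604, 0.0517, 0.068]
ee_rot: [-0.0, 0.645, 0.764, -0.0]
ft_force: [-0.7, -0.3, -1.9]
gripper_width: 0.0107
```

jog_arm([
  [[0,0,0],[0,0,0.03],1],
  [[0,0,0],[0,0,0.03],1],
  [[0,0,0],[0,0,0],1],
])

```text
time: 11.35
eef_pos: [0.5608, 0.0517, 0.0659]
ee_rot: [-0.0, 0.645, 0.764, -0.0]
ft_force: [-0.7, -0.4, 1.1]
gripper_width: 0.0111
```

```bash
python3 m.py w11.png "range(8,200,32)"
```

```text
8 270.5 300.5 w 12.4 mid tool xy mm [112.2   1.3]
40 270.5 299.5 w 12.2 mid tool xy mm [100.1   1.1]
72 271.5 299.5 w 12.1 mid tool xy mm [87.4  1.3]
104 271.5 298.5 w 11.9 mid tool xy mm [74.1  1.1]
136 271.5 298.5 w 12.2 mid tool xy mm [60.2  1.1]
168 271.5 298.5 w 12.5 mid tool xy mm [45.6  1. ]
slot line: y at x=0 (mm) 0.8782175151033578 slope rad 0.0032140741814875623
handle line y0 mm 1.2271502636772151 slope -0.015376608845149594
need tool y shift mm (slot-handle) -0.3489327485738575 turn about tool z rad 0.018589460248869354
t 11.4 pos [0.5608 0.0516 0.0659] F [-1.8  1.3  2.1] w 0.0114 j [-0.09  0.24  1.96 -0.    0.94 -0.26]
turn units [-0.008  0.002  0.158] shift units (target axes) [ 0.013 -0.035 -1.623] mm [  0.6  -1.7 -81.1]
```

View pics/w11.png

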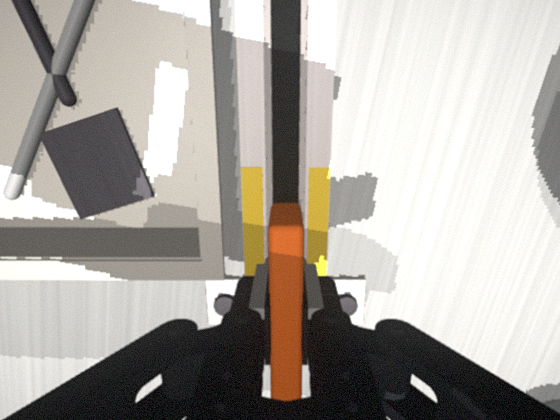

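jog_arm([
  [[0,0,0],[0.1,0,0],1],
  [[0,0,0],[0.2,0,0],1],
  [[0,0,0],[0.3,0,0],1],
  [[0,0,0],[0.2,0,0],1],
  [[0,0,0],[0,0,0],1],
])

```text
time: 12.02
eef_pos: [0.5536, 0.0929, 0.0653]
ee_rot: [-0.001, 0.645, 0.764, 0.0]
ft_force: [0.3, 1.6, 2.3]
gripper_width: 0.011
```

```bash
python3 m.py w12.png "range(8,200,32)"
```

```text
8 269.5 302.5 w 13.6 mid tool xy mm [112.5   1.5]
40 271.5 300.5 w 12.2 mid tool xy mm [100.4   1.5]
72 271.5 300.5 w 12.5 mid tool xy mm [87.8  1.5]
104 272.5 299.5 w 11.9 mid tool xy mm [74.5  1.5]
136 272.5 299.5 w 12.2 mid tool xy mm [60.6  1.5]
168 272.5 299.5 w 12.5 mid tool xy mm [46.   1.5]
slot line: y at x=0 (mm) 1.5686168761497563 slope rad -0.0005714256665568136
handle line y0 mm 1.4430906426202053 slope 0.0011663177327325888
need tool y shift mm (slot-handle) 0.1255262335295511 turn about tool z rad -0.001737742808248296
t 12.07 pos [0.5536 0.0925 0.0653] F [0.3 2.4 1.4] w 0.0107 j [-0.02  0.24  1.97  0.    0.94 -0.19]
turn units [-0.01  -0.022  0.163] shift units (target axes) [-0.817 -0.02  -1.634] mm [-40.9  -1.  -81.7]
```

View pics/w12.png

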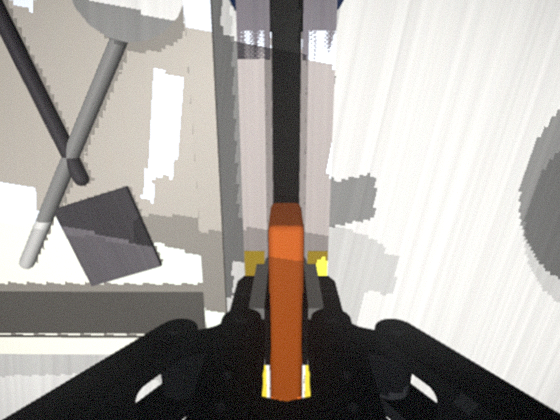

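jog_arm([
  [[0,0,0],[0.2,0,0],1],
  [[0,0,0],[0.4,0,0],1],
  [[0,0,0],[0.4,0,0],1],
  [[0,0,0],[0.3,0,0],1],
  [[0,0,0],[0,0,0],1],
])

```text
time: 12.7
eef_pos: [0.5424, 0.1573, 0.0652]
ee_rot: [-0.001, 0.644, 0.765, 0.0]
ft_force: [0.0, 1.9, 1.1]
gripper_width: 0.0109
```

```bash
python3 m.py w13.png "range(100,200,16)"
```

```text
100 270.5 302.5 w 14.1 mid tool xy mm [76.5  1.7]
116 270.5 301.5 w 13.8 mid tool xy mm [69.6  1.5]
132 271.5 301.5 w 13.5 mid tool xy mm [62.7  1.7]
148 271.5 301.5 w 13.7 mid tool xy mm [55.5  1.7]
164 271.5 301.5 w 13.9 mid tool xy mm [48.2  1.7]
180 273.5 299.5 w 12.2 mid tool xy mm [40.6  1.7]
196 273.5 299.5 w 12.3 mid tool xy mm [32.9  1.7]
slot line: y at x=0 (mm) 1.855791928817288 slope rad -0.003361075643616693
handle line y0 mm 1.4188545835419448 slope 0.0009742328405016792
need tool y shift mm (slot-handle) 0.4369373452753431 turn about tool z rad -0.0043352955194804425
t 12.75 pos [0.5425 0.1567 0.0652] F [-1.1  2.3  2.7] w 0.0112 j [ 0.1   0.24  1.96  0.    0.94 -0.07]
turn units [-0.014 -0.02   0.168] shift units (target axes) [-2.12   0.    -1.636] mm [-106.     0.   -81.8]
```

View pics/w13.png

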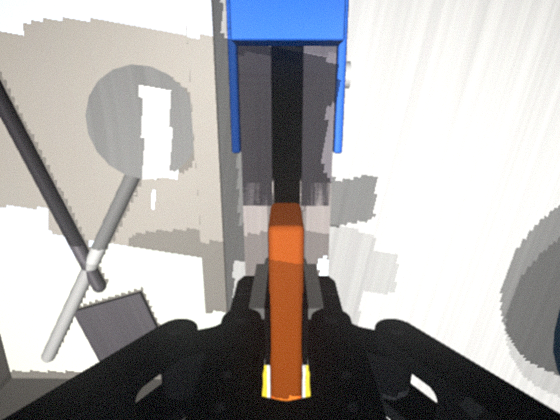

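Run:
```python
from h import *
c=camera("wrist");s,R=Rt();p=s["eef_pos"]
print(c["color"][30:56:2,255].tolist())
for r in (41,43,45):
  for z in(.036,.052):print(r,z,(R.inv().apply(onz(c,[288,r],z)[0]-p)*1e3).round(1))
print((R.inv().apply(-np.array(c["R"]).T@c["t"]-p)*1e3).round(1))
go(.5,.2,.065,1.7396)
```

```text
[[67, 121, 213], [76, 127, 218], [71, 121, 215], [66, 115, 205], [40, 69, 130], [20, 34, 62], [23, 35, 59], [44, 45, 60], [50, 50, 58], [48, 48, 57], [53, 52, 62], [66, 65, 72], [70, 69, 74]]
41 0.036 [100.2   2.3  29.4]
41 0.052 [98.1  2.2 13.4]
43 0.036 [99.4  2.3 29.4]
43 0.052 [97.4  2.2 13.4]
45 0.036 [98.7  2.3 29.4]
45 0.052 [96.7  2.2 13.4]
[  77.3    1.4 -141.7]
t 12.8 pos [0.5426 0.1562 0.0652] F [0.3 1.7 2.4] w 0.0109 j [ 0.1   0.24  1.96  0.    0.94 -0.07]
turn units [-0.013 -0.017  0.004] shift units (target axes) [ 1.007 -0.693  0.005] mm [ 50.4 -34.7   0.2]
```

jog_arm([
  [[0,0,0],[0.2,0,0],1],
  [[0,0,0],[0.4,0,0],1],
  [[0,0,0],[0.4,0,0],1],
  [[0,0,0],[0.3,0,0],1],
  [[0,0,0],[0.1,0,0],1],
])

```text
time: 13.42
eef_pos: [0.5308, 0.2255, 0.0653]
ee_rot: [-0.0, 0.644, 0.765, -0.0]
ft_force: [0.0, -1.7, 2.5]
gripper_width: 0.0111
```

jog_arm([
  [[0,0,0],[0.04,0,0],1],
  [[0,0,0],[0,0,0],1],
])

```text
time: 13.68
eef_pos: [0.5308, 0.2264, 0.0653]
ee_rot: [-0.001, 0.645, 0.764, -0.0]
ft_force: [-0.3, 0.6, 2.2]
gripper_width: 0.0113
```

Run:
```python
from h import *
go(.5,.2,.065,1.7396)
c=camera("wrist");save(c,"w14.png")
```

```text
t 13.68 pos [0.5308 0.2264 0.0653] F [-0.3  0.6  2.2] w 0.0113 j [0.23 0.27 1.93 0.   0.94 0.06]
turn units [-0.012 -0.012 -0.008] shift units (target axes) [-0.417 -0.695  0.005] mm [-20.9 -34.8   0.3]
```

View pics/w14.png

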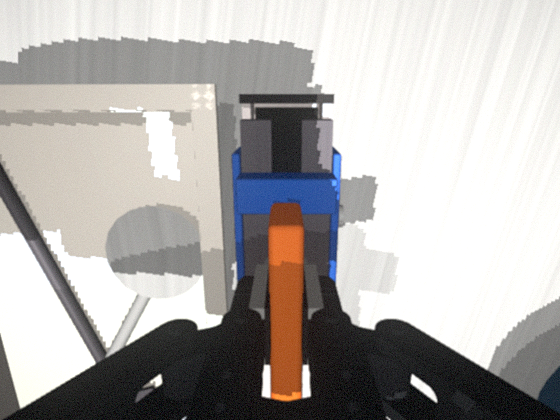

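jog_arm([
  [[0,0,0],[0.05,0,0],1],
  [[0,0,0],[0.05,0,0],1],
  [[0,0,0],[0.05,0,0],1],
  [[0,0,0],[0.03,0,0],1],
  [[0,0,0],[0,0,0],1],
])

```text
time: 14.35
eef_pos: [0.5295, 0.2352, 0.0654]
ee_rot: [-0.0, 0.645, 0.764, -0.0]
ft_force: [0.2, -1.8, 1.1]
gripper_width: 0.011
```

jog_arm([
  [[0,0,0],[0.02,0,0],1],
  [[0,0,0],[0.02,0,0],1],
])

```text
time: 14.6
eef_pos: [0.5291, 0.237, 0.0653]
ee_rot: [-0.0, 0.645, 0.764, -0.0]
ft_force: [-0.2, -1.5, 1.3]
gripper_width: 0.0106
```

Run:
```python
from h import *
c=camera("wrist");s,R=Rt();p=s["eef_pos"]
go(.5,.2,.065,1.7396)
save(c,"w15.png",(210,120,370,320),3)
```

```text
t 14.65 pos [0.529  0.2371 0.0653] F [ 0.5 -1.4  1.9] w 0.0111 j [ 0.25  0.27  1.92 -0.    0.95  0.08]
turn units [-0.009  0.001 -0.   ] shift units (target axes) [-0.634 -0.697  0.006] mm [-31.7 -34.9   0.3]
```

View pics/w15.png

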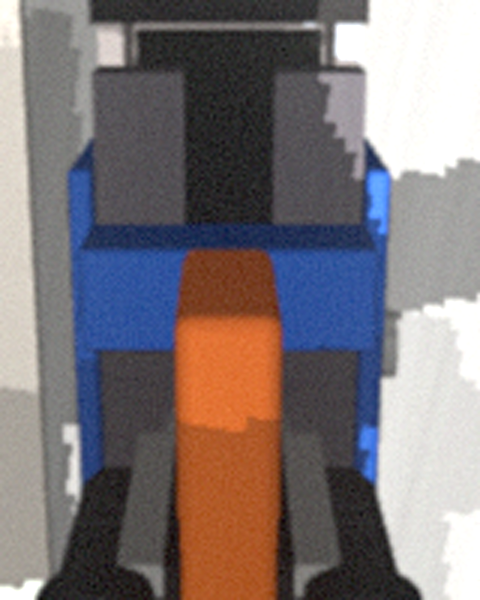

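jog_arm([
  [[0,0,0],[0.02,0,0],1],
  [[0,0,0],[0.02,0,0],1],
])

```text
time: 14.9
eef_pos: [0.5287, 0.239, 0.0653]
ee_rot: [-0.0, 0.645, 0.764, -0.0]
ft_force: [0.3, -3.1, 2.1]
gripper_width: 0.011
```

jog_arm([
  [[0,0,0],[0.015,0,0],1],
  [[0,0,0],[0,0,0],1],
])

```text
time: 15.15
eef_pos: [0.5286, 0.2398, 0.0654]
ee_rot: [-0.0, 0.645, 0.764, -0.0]
ft_force: [0.6, -1.4, 1.8]
gripper_width: 0.0111
```

jog_arm([
  [[0,0,0],[0.015,0,0],1],
  [[0,0,0],[0,0,0],1],
])

```text
time: 15.4
eef_pos: [0.5285, 0.2405, 0.0653]
ee_rot: [-0.0, 0.645, 0.764, -0.0]
ft_force: [-0.3, -1.7, 2.5]
gripper_width: 0.011
```

jog_arm([
  [[0,0,0],[0.015,0,0],1],
  [[0,0,0],[0.01,0,0],1],
])

```text
time: 15.65
eef_pos: [0.5282, 0.2417, 0.0653]
ee_rot: [-0.0, 0.645, 0.764, -0.0]
ft_force: [0.5, -1.3, 2.7]
gripper_width: 0.0108
```

jog_arm([
  [[0,0,0],[0.015,0,0],1],
  [[0,0,0],[0,0,0],1],
])

```text
time: 15.9
eef_pos: [0.5281, 0.2425, 0.0653]
ee_rot: [-0.0, 0.645, 0.764, -0.0]
ft_force: [0.2, -2.3, 1.8]
gripper_width: 0.0111
```

jog_arm([
  [[0,0,0],[0.015,0,0],1],
  [[0,0,0],[0,0,0],1],
])

```text
time: 16.15
eef_pos: [0.528, 0.2432, 0.0653]
ee_rot: [-0.0, 0.645, 0.764, -0.0]
ft_force: [0.7, -2.0, 1.8]
gripper_width: 0.0114
```

jog_arm([
  [[0,0,0],[0.015,0,0],1],
  [[0,0,0],[0,0,0],1],
])

```text
time: 16.4
eef_pos: [0.5279, 0.2439, 0.0653]
ee_rot: [-0.0, 0.645, 0.764, -0.0]
ft_force: [-0.8, -1.4, 1.5]
gripper_width: 0.0112
```

jog_arm([
  [[0,0,0],[0.015,0,0],1],
  [[0,0,0],[0,0,0],1],
])

```text
time: 16.65
eef_pos: [0.5279, 0.2441, 0.0653]
ee_rot: [0.0, 0.645, 0.764, -0.001]
ft_force: [0.8, -4.7, 3.1]
gripper_width: 0.0105
```

Run:
```python
from h import *
c=camera("wrist");s,R=Rt();p=s["eef_pos"]
go(.5,.2,.065,1.7396)
save(c,"w16.png",(210,120,370,320),3)
d=camera("scene");save(d,"s16.png",(240,150,400,260),5)
```

```text
t 16.7 pos [0.5278 0.2441 0.0653] F [ 1.5 -3.9  1.4] w 0.011 j [ 0.26  0.28  1.92 -0.    0.95  0.09]
turn units [-0.011  0.014  0.004] shift units (target axes) [-0.776 -0.697  0.006] mm [-38.8 -34.9   0.3]
```

View pics/w16.png

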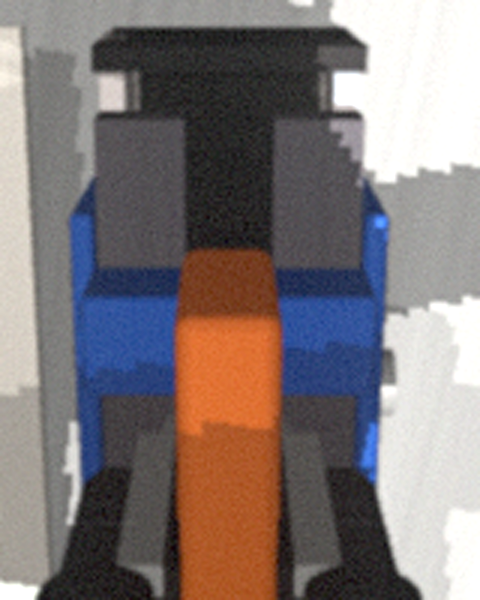

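View pics/s16.png

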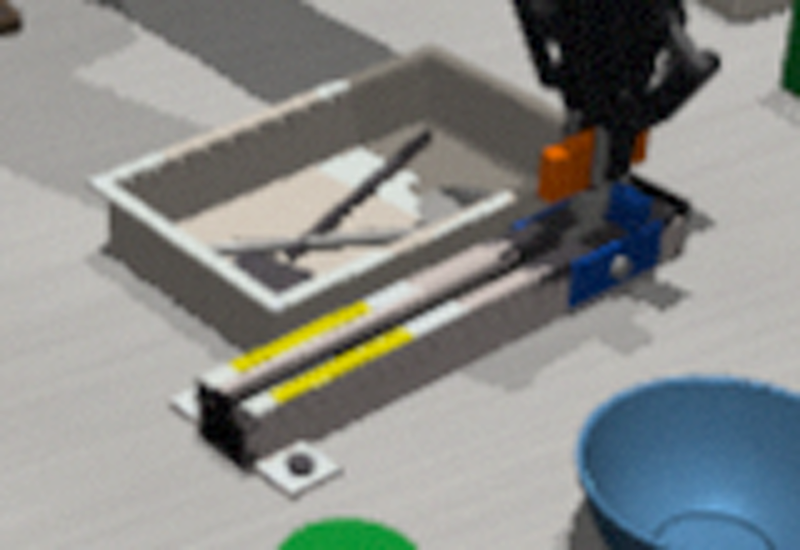

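jog_arm([
  [[0,0,0],[0.01,0,0],1],
  [[0,0,0],[0,0,0],1],
])

```text
time: 17.0
eef_pos: [0.5278, 0.2442, 0.0653]
ee_rot: [0.0, 0.645, 0.764, -0.001]
ft_force: [0.9, -6.0, 3.0]
gripper_width: 0.011
```

jog_arm([
  [[0,0,0],[0.01,0,0],1],
  [[0,0,0],[0,0,0],1],
])

```text
time: 17.25
eef_pos: [0.5279, 0.2443, 0.0653]
ee_rot: [0.001, 0.645, 0.764, -0.001]
ft_force: [0.8, -8.0, 2.7]
gripper_width: 0.0112
```

jog_arm([
  [[0,0,0],[-0.01,0,0.04],1],
  [[0,0,0],[0,0,0.05],1],
  [[0,0,0],[0,0,0.04],1],
  [[0,0,0],[0,0,0],1],
])

```text
time: 17.75
eef_pos: [0.528, 0.2442, 0.0596]
ee_rot: [0.0, 0.645, 0.764, -0.001]
ft_force: [-0.2, -7.4, 5.8]
gripper_width: 0.0111
```

Run:
```python
from h import *
go(.5278,.2441,.0568,1.7396)
```

```text
t 17.75 pos [0.528  0.2442 0.0596] F [-0.2 -7.4  5.8] w 0.0111 j [ 0.26  0.29  1.92 -0.    0.94  0.09]
turn units [-0.015  0.025  0.006] shift units (target axes) [-0.001 -0.004  0.056] mm [-0.  -0.2  2.8]
```

jog_arm([
  [[0,0,0],[-0.01,0,0.04],1],
  [[0,0,0],[0,0,0.02],1],
  [[0,0,0],[0,0,0],1],
])

```text
time: 18.12
eef_pos: [0.5281, 0.2441, 0.0571]
ee_rot: [0.0, 0.645, 0.764, -0.001]
ft_force: [-1.1, -6.8, 7.5]
gripper_width: 0.0109
```

Run:
```python
from h import *
go(.5278,.2441,.0568,1.7396)
c=camera("wrist");save(c,"w17.png",(210,120,370,320),3)
```

```text
t 18.12 pos [0.5281 0.2441 0.0571] F [-1.1 -6.8  7.5] w 0.0109 j [ 0.26  0.29  1.92 -0.    0.93  0.09]
turn units [-0.015  0.014  0.003] shift units (target axes) [ 0.    -0.005  0.006] mm [ 0.  -0.3  0.3]
```

View pics/w17.png

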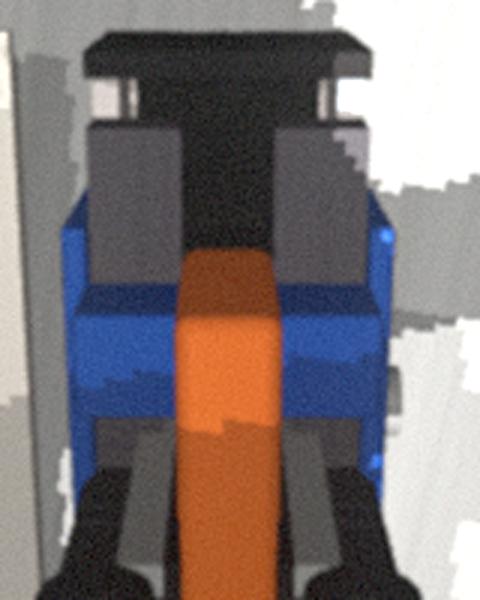

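Run:
```python
from h import *
c=camera("wrist");s,R=Rt();p=s["eef_pos"];zt=p[2]+.0289
for r in (224,226,396,398,400,402):print(r,(R.inv().apply(onz(c,[286.5,r],zt)[0]-p)*1e3).round(1), c["color"][r,280:292:4].tolist())
# column profile of orange bottom
h=cv2.cvtColor(c["color"],cv2.COLOR_RGB2HSV)
m=(h[...,0]<22)&(h[...,1]>120)&(h[...,2]>60)
for o in comps(m,200):print(o)
```

```text
224 [ 38.2   1.7 -28.9] [[105, 51, 26], [98, 47, 10], [100, 48, 23]]
226 [ 37.5   1.7 -28.9] [[137, 66, 30], [139, 69, 31], [141, 73, 37]]
396 [-30.    1.7 -28.9] [[216, 123, 50], [210, 116, 43], [213, 121, 47]]
398 [-30.9   1.7 -28.9] [[207, 116, 44], [211, 117, 43], [213, 119, 46]]
400 [-31.9   1.7 -28.9] [[114, 62, 27], [156, 89, 37], [159, 89, 37]]
402 [-32.8   1.7 -28.9] [[16, 18, 16], [34, 27, 28], [24, 16, 10]]
([285.8, 299.7], 6470, [268, 203, 36, 199], [[268.0, 203.0], [303.0, 203.0], [303.0, 401.0], [268.0, 401.0]])
```

jog_arm([
  [[0,0,0.4],[-0.01,0,0],1],
  [[0,0,0.8],[0,0,0],1],
  [[0,0,0.8],[0,0,0],1],
  [[0,0,0],[0,0,0],1],
])

```text
time: 18.73
eef_pos: [0.5281, 0.244, 0.0568]
ee_rot: [-0.0, 0.704, 0.71, -0.0]
ft_force: [-1.5, -4.2, 5.7]
gripper_width: 0.0112
```

Run:
```python
from h import *
go(.5278,.2441,.0568,.1688)
print(state()["wrist_torque"].round(2))
c=camera("wrist");save(c,"w18.png",(160,120,420,420),2)
```

```text
t 18.73 pos [0.5281 0.244  0.0568] F [-1.5 -4.2  5.7] w 0.0112 j [ 0.26  0.29  1.92 -0.    0.93  0.25]
turn units [-2.000e-03  9.000e-03  1.763e+01] shift units (target axes) [-0.006 -0.002  0.   ] mm [-0.3 -0.1  0. ]
[-0.87  0.14 -0.02]
```

View pics/w18.png

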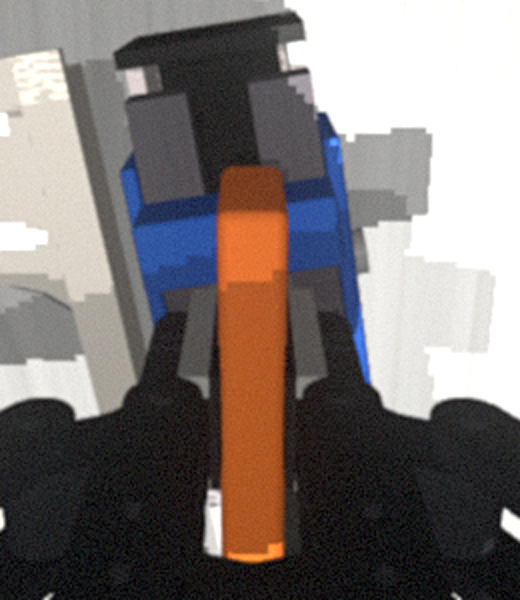

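The stud turned freely by 9° with no torque at the wrist, so I'll carry on turning.

jog_arm([
  [[0,0,0.9],[0,0,0],1],
  [[0,0,0.9],[0,0,0],1],
  [[0,0,0.9],[0,0,0],1],
  [[0,0,0.9],[0,0,0],1],
])

```text
time: 19.27
eef_pos: [0.5279, 0.2438, 0.0567]
ee_rot: [0.0, 0.799, 0.601, -0.001]
ft_force: [-1.5, -5.6, 6.3]
gripper_width: 0.0113
```

jog_arm([
  [[0,0,0.9],[0,0,0],1],
  [[0,0,0.9],[0,0,0],1],
  [[0,0,0.9],[0,0,0],1],
  [[0,0,0.9],[0,0,0],1],
])

```text
time: 19.77
eef_pos: [0.5276, 0.2434, 0.0565]
ee_rot: [0.0, 0.877, 0.48, -0.001]
ft_force: [-1.5, -5.9, 5.5]
gripper_width: 0.0107
```

Run:
```python
from h import *
go(.5278,.2441,.0568,.1688)
print(state()["wrist_torque"].round(2))
c=camera("wrist");save(c,"w19.png",(160,120,420,420),2)
```

```text
t 19.77 pos [0.5276 0.2434 0.0565] F [-1.5 -5.9  5.5] w 0.0107 j [ 0.26  0.29  1.92 -0.    0.93  0.83]
turn units [7.0000e-03 3.7000e-02 1.0415e+01] shift units (target axes) [ 0.006 -0.013 -0.006] mm [ 0.3 -0.6 -0.3]
[-1.15  0.32  0.04]
```

View pics/w19.png

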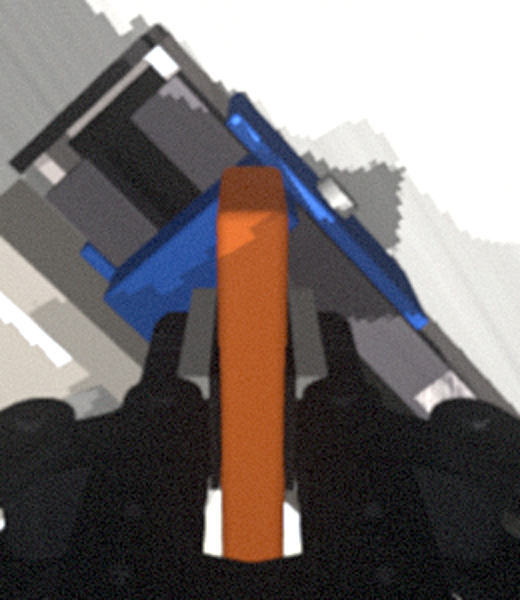

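jog_arm([
  [[0,0,0.9],[0,0,0],1],
  [[0,0,0.9],[0,0,0],1],
  [[0,0,0.9],[0,0,0],1],
  [[0,0,0.9],[0,0,0],1],
])

```text
time: 20.32
eef_pos: [0.5278, 0.243, 0.0565]
ee_rot: [0.001, 0.937, 0.35, -0.001]
ft_force: [-1.5, -7.1, 6.2]
gripper_width: 0.0111
```

jog_arm([
  [[0,0,0.9],[0,0,0],1],
  [[0,0,0.9],[0,0,0],1],
  [[0,0,0.9],[0,0,0],1],
  [[0,0,0.9],[0,0,0],1],
  [[0,0,0],[0,0,0],1],
])

```text
time: 20.95
eef_pos: [0.5281, 0.2426, 0.0565]
ee_rot: [0.002, 0.977, 0.213, -0.001]
ft_force: [-0.8, -9.0, 6.7]
gripper_width: 0.0111
```

Run:
```python
from h import *
go(.5278,.2441,.0568,.1688)
print(state()["wrist_torque"].round(2))
```

```text
t 20.95 pos [0.5281 0.2426 0.0565] F [-0.8 -9.   6.7] w 0.0111 j [ 0.26  0.29  1.92 -0.    0.93  1.4 ]
turn units [0.04  0.027 3.245] shift units (target axes) [-0.    -0.031 -0.006] mm [-0.  -1.5 -0.3]
[-1.62  0.11 -0.06]
```

jog_arm([
  [[0,0,0.8],[0,0.015,0],1],
  [[0,0,0.8],[0,0.01,0],1],
  [[0,0,0.8],[0,0,0],1],
  [[0,0,0.8],[0,0,0],1],
  [[0,0,0],[0,0,0],1],
])

```text
time: 21.58
eef_pos: [0.5283, 0.242, 0.0565]
ee_rot: [0.001, 0.996, 0.086, -0.001]
ft_force: [-1.4, -7.9, 6.7]
gripper_width: 0.0114
```

Run:
```python
from h import *
go(.5278,.2441,.0568,.1688)
print(state()["wrist_torque"].round(2))
c=camera("wrist");save(c,"w20.png",(60,60,460,360),2)
```

```text
t 21.57 pos [0.5283 0.242  0.0565] F [-1.4 -7.9  6.7] w 0.0114 j [ 0.26  0.29  1.92 -0.    0.93  1.66]
turn units [0.026 0.026 0.039] shift units (target axes) [-0.002 -0.043 -0.006] mm [-0.1 -2.1 -0.3]
[-1.31  0.2   0.  ]
```

View pics/w20.png

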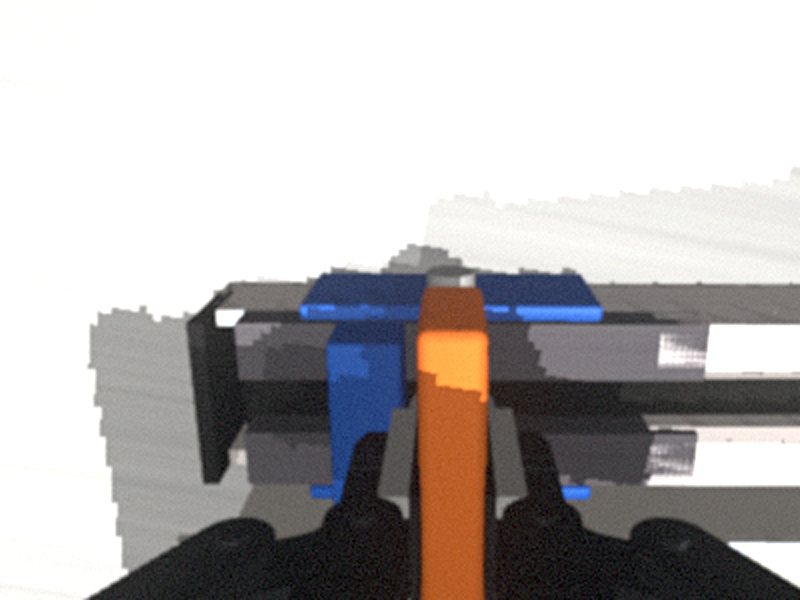

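jog_arm([
  [[0,0,0.04],[0,0.015,-0.04],1],
  [[0,0,0],[0,0,-0.03],1],
  [[0,0,0],[0,0,0],1],
])

```text
time: 22.0
eef_pos: [0.5283, 0.242, 0.0595]
ee_rot: [0.0, 0.996, 0.084, -0.001]
ft_force: [-0.7, -5.0, 4.5]
gripper_width: 0.011
```

jog_arm([
  [[0,0,0],[0,0,-0.03],1],
  [[0,0,0],[0,0,0],1],
])

```text
time: 22.25
eef_pos: [0.5282, 0.242, 0.0607]
ee_rot: [0.0, 0.996, 0.084, -0.001]
ft_force: [0.1, -5.1, 2.6]
gripper_width: 0.011
```

Run:
```python
from h import *
go(.5278,.2441,.0568,.1688)
print(state()["wrist_torque"].round(2))
```

```text
t 22.25 pos [0.5282 0.242  0.0607] F [ 0.1 -5.1  2.6] w 0.011 j [ 0.26  0.28  1.92 -0.    0.94  1.66]
turn units [ 0.009  0.019 -0.001] shift units (target axes) [-0.001 -0.044  0.079] mm [-0.  -2.2  3.9]
[-1.    0.06  0.03]
```

jog_arm([
  [[0,0,0],[0,0.01,-0.03],1],
  [[0,0,0],[0,0,0],1],
])

```text
time: 22.5
eef_pos: [0.5283, 0.2419, 0.0623]
ee_rot: [-0.0, 0.996, 0.084, -0.001]
ft_force: [-2.1, -3.5, 2.9]
gripper_width: 0.0115
```

jog_arm([
  [[0,0,0],[0,0,-0.03],1],
  [[0,0,0],[0,0,0],1],
])

```text
time: 22.75
eef_pos: [0.5283, 0.2419, 0.0638]
ee_rot: [-0.0, 0.996, 0.084, -0.001]
ft_force: [0.0, -2.9, 2.9]
gripper_width: 0.0108
```

jog_arm([
  [[0,0,0],[0,0,-0.02],1],
  [[0,0,0],[0,0,0],1],
])

```text
time: 23.0
eef_pos: [0.5282, 0.2418, 0.0642]
ee_rot: [-0.0, 0.996, 0.084, -0.001]
ft_force: [1.2, -1.7, -1.6]
gripper_width: 0.0106
```

jog_arm([
  [[0,0,0],[0,0,0.01],1],
  [[0,0,0],[0,0,0],0.4],
  [[0,0,0],[0,0,0],0],
  [[0,0,0],[0,0,0],-0.3],
  [[0,0,0],[0,0,0],-0.3],
])

```text
time: 23.62
eef_pos: [0.5287, 0.2419, 0.0644]
ee_rot: [-0.0, 0.996, 0.084, -0.0]
ft_force: [0.3, 0.5, 0.4]
gripper_width: 0.0556
```

Run:
```python
from h import *
go(.5278,.2441,.0568,.1688)
c=camera("wrist");save(c,"w21.png",(60,60,460,360),2)
```

```text
t 23.62 pos [0.5287 0.2419 0.0644] F [0.3 0.5 0.4] w 0.0556 j [0.25 0.28 1.92 0.   0.94 1.66]
turn units [-0.002  0.003 -0.005] shift units (target axes) [-0.01  -0.046  0.153] mm [-0.5 -2.3  7.6]
```

View pics/w21.png

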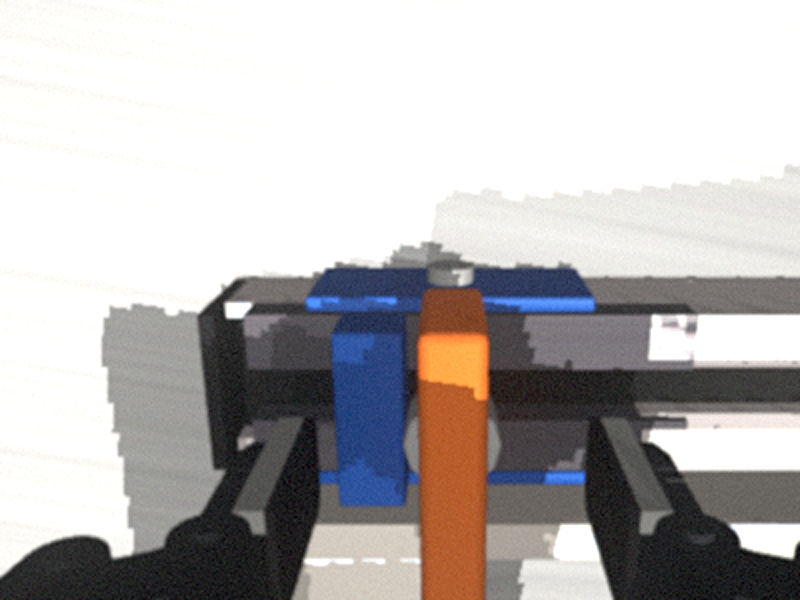

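The stud has been released. It stands across the rail with its collar against the stop. I'll lift straight up and check from all three views.

jog_arm([
  [[0,0,0],[0,0,-0.2],-0.3],
  [[0,0,0],[0,0,-0.5],-0.3],
  [[0,0,0],[0,0,-0.8],-0.3],
  [[0,0,0],[-0.5,0,-0.8],-0.3],
  [[0,0,0],[-0.5,0,0],-0.3],
])

```text
time: 24.3
eef_pos: [0.4816, 0.2341, 0.1848]
ee_rot: [-0.001, 0.996, 0.084, 0.004]
ft_force: [-0.0, -0.1, -0.2]
gripper_width: 0.0555
```

jog_arm([
  [[0,0,0],[-0.5,0,-0.4],-0.3],
  [[0,0,0],[0,0,0],-0.3],
])

```text
time: 24.55
eef_pos: [0.4548, 0.2295, 0.2018]
ee_rot: [-0.0, 0.996, 0.084, 0.002]
ft_force: [0.1, -0.0, -0.0]
gripper_width: 0.0557
```

Run:
```python
from h import *
go(.5278,.2441,.0568,.1688)
c=camera("wrist");save(c,"w22.png")
d=camera("scene");save(d,"s22.png",(240,140,420,270),4)
e=camera("top");save(e,"t22.png")
# triangulate orange top-face centroid w/ scene+wrist
for n,cc in(("w",c),("s",d),("t",e)):
    h=cv2.cvtColor(cc["color"],cv2.COLOR_RGB2HSV)
    m=(h[...,0]>3)&(h[...,0]<22)&(h[...,1]>140)&(h[...,2]>50)
    for o in comps(m,60):print(n,o)
```

```text
t 24.55 pos [0.4548 0.2295 0.2018] F [ 0.1 -0.  -0. ] w 0.0557 j [ 0.27 -0.06  2.01  0.    1.19  1.67]
turn units [-0.005 -0.05   0.002] shift units (target axes) [ 1.488 -0.042  2.9  ] mm [ 74.4  -2.1 145. ]
w ([286.3, 99.5], 2077, [277, 41, 19, 121], [[277.0, 41.0], [295.0, 41.0], [295.0, 161.0], [277.0, 161.0]])
s ([281.1, 50.9], 1434, [264, 24, 38, 57], [[263.8999938964844, 24.299999237060547], [300.3999938964844, 22.299999237060547], [303.5, 78.0], [267.0, 80.0999984741211]])
s ([541.5, 50.9], 541, [509, 43, 51, 20], [[508.79998779296875, 49.70000076293945], [512.9000244140625, 33.20000076293945], [563.0999755859375, 45.79999923706055], [558.9000244140625, 62.20000076293945]])
s ([8.0, 66.6], 295, [0, 57, 18, 23], [[-1.2000000476837158, 57.900001525878906], [15.800000190734863, 56.70000076293945], [17.299999237060547, 78.30000305175781], [0.30000001192092896, 79.5]])
s ([8.3, 89.5], 65, [0, 80, 17, 17], [[-2.299999952316284, 83.80000305175781], [15.800000190734863, 79.30000305175781], [19.100000381469727, 92.19999694824219], [0.8999999761581421, 96.80000305175781]])
s ([303.9, 9
[... 2478 characters left out ...]
)
s ([549.7, 236.4], 631, [534, 211, 26, 47], [[534.0, 211.0], [559.0, 211.0], [559.0, 257.0], [534.0, 257.0]])
s ([39.9, 229.3], 170, [33, 216, 15, 29], [[32.20000076293945, 216.60000610351562], [38.5, 214.5], [47.900001525878906, 242.6999969482422], [41.599998474121094, 244.8000030517578]])
s ([22.1, 312.0], 1666, [0, 286, 44, 52], [[-3.700000047683716, 289.79998779296875], [38.79999923706055, 285.79998779296875], [43.5, 336.79998779296875], [1.100000023841858, 340.70001220703125]])
t ([129.8, 234.9], 189, [125, 216, 11, 38], [[124.80000305175781, 216.39999389648438], [130.60000610351562, 215.6999969482422], [135.1999969482422, 252.6999969482422], [129.39999389648438, 253.39999389648438]])
```

View pics/w22.png

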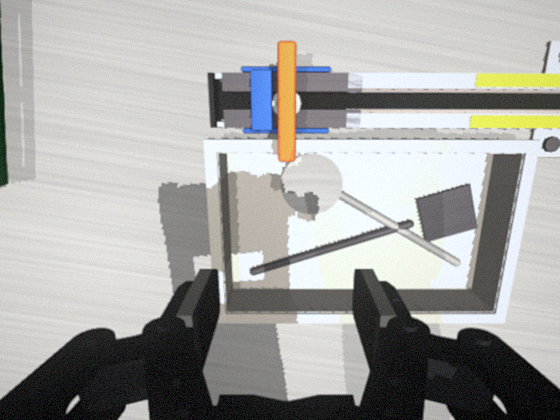

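View pics/s22.png

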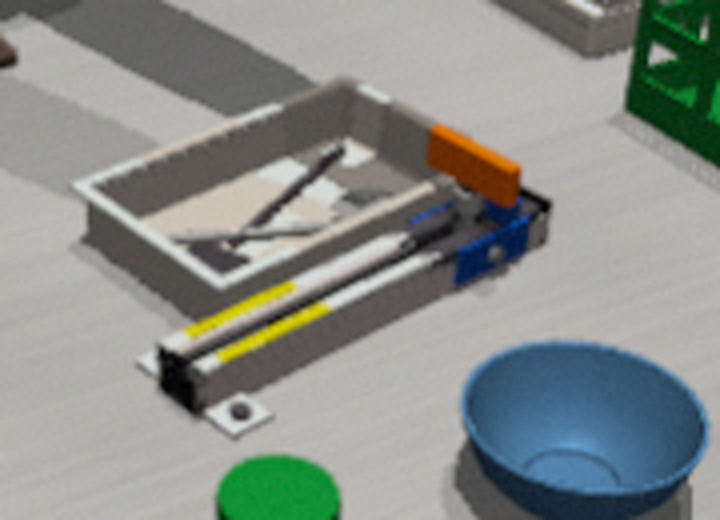

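View pics/t22.png

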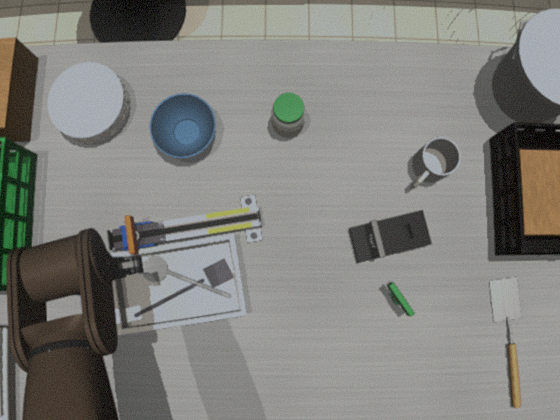

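Run:
```python
from h import *
c=camera("wrist");d=camera("scene");save(d,"s23.png",(335,160,385,215),12)
def tri(u,v):
    o1,a=ray(c,u);o2,b=ray(d,v);a=a[0]/np.linalg.norm(a);b=b[0]/np.linalg.norm(b)
    k=np.linalg.lstsq(np.c_[a,-b],o2-o1,rcond=None)[0];p=o1+a*k[0];q=o2+b*k[1];return ((p+q)/2).round(4),np.linalg.norm(p-q).round(4)
# centre col lines at z .093 for orientation relative to slot in wrist
h=cv2.cvtColor(c["color"],cv2.COLOR_RGB2HSV)
m=(h[...,0]>3)&(h[...,0]<22)&(h[...,1]>140)&(h[...,2]>50)
A=[]
for r in range(46,158,6):
    xs=np.where(m[r,260:310])[0]+260;A.append(onz(c,[(xs[0]+xs[-1])/2,r],.093)[0])
A=np.array(A);k=np.polyfit(A[:,0],A[:,1],1);print("handle yaw",np.arctan(k[0]),"rail perp .156-.169")
print("ends",onz(c,[286.5,41],.093),onz(c,[286.5,161],.093))
print(tri([295.5,41],[369.5,203-22]),)
```

```text
handle yaw 0.1668728985586501 rail perp .156-.169
ends [[0.56372166 0.24838207 0.093     ]] [[0.49116743 0.23601299 0.093     ]]
(array([0.5659, 0.2455, 0.099 ]), np.float64(0.0065))
```

View pics/s23.png

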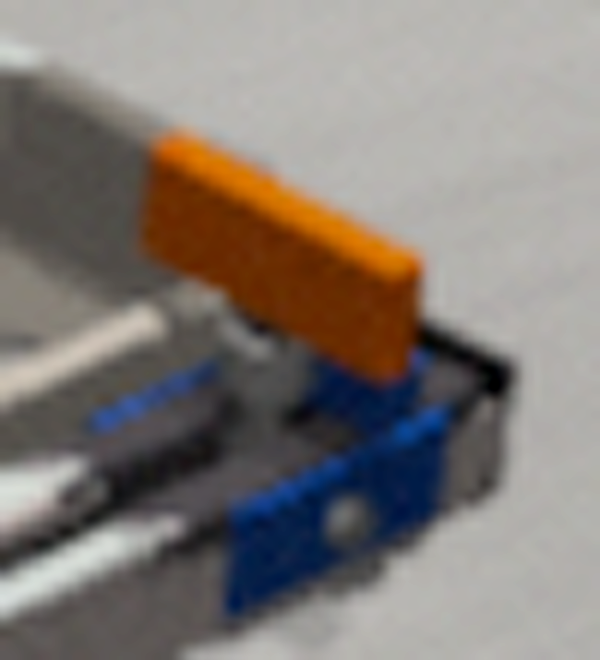

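Run:
```python
from h import *
c=camera("wrist");d=camera("scene")
def tri(u,v):
    o1,a=ray(c,u);o2,b=ray(d,v);a=a[0]/np.linalg.norm(a);b=b[0]/np.linalg.norm(b)
    k=np.linalg.lstsq(np.c_[a,-b],o2-o1,rcond=None)[0];p=o1+a*k[0];q=o2+b*k[1];return ((p+q)/2).round(4),np.linalg.norm(p-q).round(4)
print(tri([295.5,41],[368.7,182.4]),tri([295.5,161],[347.7,173.3]))
e=camera("top");print("top cam: stud centre", onz(e,[129.8,234.9],.093))
# rail frame from wrist: slot edges at several cols now
g=c["color"].astype(float).mean(2)
P=[]
for col in range(375,545,20):
    l=g[75:128,col];dd=np.diff(l);a=75+np.argmin(dd[:26])+.5;b=75+26+np.argmax(dd[26:])+.5
    X=(onz(c,[col,a],.036)[0]+onz(c,[col,b],.036)[0])/2;P.append(X);
P=np.array(P);k=np.polyfit(P[:,1],P[:,0],1);print("rail angle",-np.arctan(k[0]),"slot x at y=.2422:",np.polyval(k,.2422))
```

```text
(array([0.5656, 0.2447, 0.0947]), np.float64(0.0049)) (array([0.4929, 0.2312, 0.0907]), np.float64(0.0036))
top cam: stud centre [[0.52332747 0.24017657 0.093     ]]
rail angle 0.16534110312533423 slot x at y=.2422: 0.5300947254927849
```

```bash
python3 -c "
from rig import sign_off,state
print(state()['time'],state()['joint_velocities'].round(4)); print(sign_off())"
```

```text
24.95 [-0.0014 -0.0046  0.0015 -0.0007  0.0014  0.0006]
the job is handed in; nothing more can be done
None
```

The orange stud is locked across the rail at the blue stop and released, and I handed the job in at about 25 s of the 64 s allowed. No verdict was reported.

**What I did**
- I lifted the stud out of the rack and lowered it into the slot at the yellow mark. Contact with the strip showed as only a few newtons.
- I slid it along in line with the rail until the force at the stop rose, which I confirmed with two further small pushes, then pressed it down about 9 mm.
- I turned it a quarter turn and let it rise until it met the roof of the notch. Then I opened the gripper and backed away.
- The largest force I read in any direction was about 9 N.

**Last checks**
- **Height:** the gripper stopped rising at the height that puts the grip centre at 78 mm. Two camera views put the two ends of the handle's top at 94.7 and 90.7 mm, so the grip centre is about 77.7 mm.
- **Angle:** the handle is at 0.167 rad against 0.165 rad for square across the rail.
- **Surroundings:** by eye in the top view, the spare, pan, bowl, jar and mug look where they were. The gripper was clear of everything and read no force.

**Where the checks disagreed**
- **Camera agreement:** the two camera rays for the height check missed each other by 4–5 mm, so that figure is rough. If real, the 4 mm between the handle's ends would be a 3° tilt, but I take it as noise.
- **Sideways position:** the wrist camera placed the stud about 2.7 mm off the slot's centre. That is more than the slot should allow, so I put it down to calibration. It is still inside the 5 mm limit.
- **Along the rail:** the top and wrist cameras differed by about 2 mm on where the stud stands.

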